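# Hook the wash basket out of the rinse tank and lock it in the loading nest

## Task

Take the hook rod from its stand and use it to lift the parts basket off its bracket deep inside the clear rinse tank, then set the basket down gently, upright on the floor of the pocket in the black loading nest, touching the basket only with the hook. After it stands there, hang the rod back upright in the slot of its stand and flip the red cam lever over until it snaps closed over the basket. Leave the bottle, the screwdriver and the copper spool where they are.

Things in the scene. Friction and masses are not known exactly. Their poses are not given: they have to be found in the camera images.
- tank: Fixed rinse tank of clear plastic with aluminium edges, dry, open at the top: outside 172 (x) x 112 (y) x 178 mm high, walls and floor 6 mm. Origin: centre of its underside; z up, -x its front (robot) side. Two 16 mm posts behind its rear wall carry a spray head.
- tank_mouth (a point): Centre of the tank's mouth, level with the rim, axes as the tank. A white spray head, 70 mm wide in y, hangs 205 to 241 mm above the table over the rear part, from x = +10 mm backwards to +123 mm, so nothing can go straight up or down there. Only the front part of the mouth (x = -80 to +10 mm) is open above.
- bracket (a point): Where the middle of the basket's bar rests, inside the tank at tank x = +45, y = 0, 108 mm above the table; axes as the tank. Two blue prongs of 6 mm bar at y = -21 and +21 mm come from the rear wall (35 mm behind), tips upturned 10 mm in front of this point. The bar must rise 15 mm to be free; over 40 mm, the tray hits the prongs from below until drawn 40 mm forward.
- basket: Loose green plastic parts basket, 0.13 to 0.22 kg: tray 50 (x) x 64 (y) x 36 mm high with 3 mm walls and a rigid yellow arched handle. Origin: centre of its underside, z up. It starts hanging on the bracket, x along the tank's x, its underside 18 mm above the table.
- basket_bar (a point): Middle of the basket handle's top bar: round, 6 mm thick, along basket y, 58 mm long between its two legs, 90 mm above the basket's underside (54 mm above the tray's rim). On the bracket the hook has a gap of 36 mm between the prongs to catch it.
- rod: Loose hook rod, 200 mm long, 0.13 kg. Origin: at the hook end on the rod's axis; z runs up the rod to the handle, x is the way the hook points. Orange handle z = 130 to 200 mm; collar disc 36 mm across, z = 125 to 130 mm; shank 10 mm thick down to z = 30 mm, then the hook. It starts hanging upright in its stand.
- rod_grip (a point): Middle of the orange handle, rod z = 165 mm; the handle is 24 (x) x 18 (y) mm, to be gripped across y.
- rod_hook (a point): Corner of the hook where a caught bar's centre lies: rod x = 6.5, z = 6.5 mm. Two parallel tines of 7 mm bar at y = -7 and +7 mm run down to z = 0, forward to x = 24 and on to the toe at x = 30, z = 5 mm. With the rod's top leaned back 30 degrees, away from the toe, they form a V open upward, the toe 19 mm above the corner.
- stand: Fixed stand, axes z up and x roughly away from the robot. Origin: on the table, below the rod's hanging place (the rod starts with its x roughly along stand x). Base plate 8 mm thick. A blue fork of two flat rails along x, top 150 mm above the table, holds the rod's collar from below.
- stand_slot (a point): Centre of the rod's hanging place, level with the rails' top; axes as the stand. The slot is 18 mm wide, open at the rails' -x end (x = -30 mm) and closed by a post at x = +53 mm. Collar on the rails, shank in the slot: the rod's origin is then 25 mm above the table.
- nest: Fixed black loading nest, base 150 (x) x 190 (y) x 20 mm. Origin: centre of its underside, z up, x roughly away from the robot.
- nest_seat (a point): Centre of the pocket's floor, at nest y = +30 mm, 20 mm above the table: the basket's underside centre comes here with basket x along nest x (either way round). Four aluminium strips 8 mm high bound the pocket, 65 (x) x 79 (y) mm inside. Axes as the nest.
- lever (a joint): Angle of the red cam lever on the nest, rad: 0 open (leaning 20 degrees from upright to nest -x), 0.35 upright, 1.40 closed (leaning 60 degrees to +x, its steel finger just above the basket's rim). A spring resists with up to about 0.4 N m until the high point at 0.73; beyond it the lever snaps closed by itself.
- lever_pivot (a point): Lever pivot, at nest x = -45, y = -35 mm, 48 mm above the table. The lever swings about nest y. Axes as the nest.
- lever_knob (a point): Centre of the lever's knob (18 mm thick, 24 mm long along nest y), 75 mm from the pivot; the lever's bar is 10 mm thick and 14 mm wide. A steel finger 8 mm thick, 30 mm from the pivot, sticks out 43 mm from the lever to nest +y.
- bottle: Bystander: white bottle, 54 mm in diameter, 130 mm high, farther out than the tank. Origin: centre of its underside.
- driver: Bystander: screwdriver lying on the table near the robot.
- spool: Bystander: copper spool, 52 mm in diameter, 50 mm high, farther out than the tank. Origin: centre of its underside.
Not all that is in view belongs to the job. What is shaped like the rod but yellow is not meant.

How it is judged:
By the outcome, as a careful person would: the job done as asked, in the order asked, and still so for the second after the job is handed in, with the robot touching nothing.
It also fails if it takes over 72 s, if anything falls off the work surface, if the arm or the gripper's body presses on something with over 40 N, if the wrist force passes 120 N, or if a joint passes its speed limit or range.

## Robot

A 6-joint arm with a two-finger parallel gripper is mounted at the origin on the work surface. World frame = base frame: x ahead of the robot, y to its left, z up, the work surface at z = 0. Lengths are in m, angles in rad, forces in N, time in s.
With the tool pointing down it reaches from about 0.35 to 0.975 m from the base axis. Payload 4.9 kg.
Tool frame: the origin (TCP) lies between the finger pads; the fingertips stand 22 mm ahead of it and the grasp point (between the pads) lies 3 mm ahead of it; z points along the fingers, y is the line along which they close (so a half turn about z gives the same grasp; the last joint's range is limited). The gripper opens to 85 mm and grips with 20 to 120 N. Pads are 22 mm wide; open, the fingers measure 114 mm over their backs; the gripper's body (76 mm by 85 mm) begins 54 mm behind the grasp point. The pads swing forward as they close: fully open they stand 13 mm farther back than shut.
Start: joints at [-1.245, 0.053, 1.613, -0, 1.476, -0.119], TCP at [0.269, -0.564, 0.253] pointing down, gripper open.
Joint ranges: [-3.01, 3.01], [-1.01, 2.22], [0.06, 2.58], [-1.02, 4.17], [0.09, 2.62], [-3.14, 3.14]. Speed limits (rad/s): [2.57, 2.57, 3.14, 3.14, 3.14, 3.14].

## Interface

Orientations are given as a unit quaternion [w, x, y, z].
In Python, from plant import state, grab_frame, get_calibration, job_done, recognise, regions_of gives the robot as it stands.
- The arm moves only by the tool apply_moves, never from a script. Its argument "targets" is a list of rows, each an object with "translation": the shift along the tool's x, y, z normalised to -1 to 1, where 1 is 100 mm, a list of three; "twist": the turn about the tool's z normalised to -1 to 1, where 1 is 0.1 rad; "hand": the opening, from 0 (shut) to 1 (fully open). A call has 1 to 8 rows; each row shifts and turns the commanded pose from where the row before left it, along the tool's axes as they then stand; what a row does not reach is not made up. A row lasts 1/10 s, in which the tool goes at most 50 mm and 8.59 degrees, less where a joint would pass 70% of its speed; a pose out of reach is approached as far as the arm can. A call with a number of a shift or a turn outside -1 to 1 is refused whole. A call with a gripper value outside its range is refused whole. The fingers move at their own pace and stop on an object; the grip force is fixed at half the most. Time passes only in rows, so rows that do not move let the fingers close. It gives the time, the measured TCP pose, the force, the opening and the grip force at its end, in the units of the state.
- state(): the state, without advancing time (a new reading comes with each control period).
- grab_frame(name): name is "scene" or "top"; returns the picture (480x640x3 uint8, red, green, blue); there is no depth.
- get_calibration(name): a dict with "camera_matrix" (3x3 intrinsics, pixels), "pose" (4x4, takes a point from camera to world coordinates). Camera axes: x right, y up, looking along -z (the intrinsics and any distortion apply to the point x, -y, -z); pixel columns grow to the right and rows downward; lengths in m; the calibration is good to about 2 mm. A picture is of the moment at which its call begins. get_calibration takes no time and is no camera call.
- job_done(): hands the job in; it is judged then, once.
Trained networks look in the newest picture that a camera, given by its name, has taken for a name from the list of things; names that differ only in an ending like _2 or _b are one class to them, and where a whole thing is asked for, a point or a joint stands for the part that bears it (a point fixed in the world has none). Each returns a list of dicts, best first, with "score" (0 to 1); they miss things now and then, are a little off and sometimes report something else, mostly with a low value. They report only what shows in the picture. A call takes as long as a camera call. They do not tell look-alikes from the thing itself.
- recognise(camera, query): "point" ([x, y, z] in m, in world coordinates, good to about 4 mm: the middle of the surface that is visible of it).
- regions_of(camera, query): "pixels" (480x640 bool, what is visible of it).
The state is a dict: "time": time; "joint_pos": joint angles; "joint_vel": joint speeds; "joint_efforts": joint torques, N m; "tool_pos": TCP position; "tool_rot": TCP orientation; "contact_force": force on the tool from outside, world axes, zero at the start; "ft_torque": the same for the moment, N m; "gripper_width": opening from 0.0 (shut) to 1.0 (fully open); "grasp_force": force on a finger pad.
Only numpy, scipy, OpenCV 4.12 (cv2) and the standard library are available. Lean on these libraries where they do the work, as an engineer would, in place of code of your own. Each camera call takes 0.05 s, during which the arm holds its last target. There are 200 camera calls.

## Working session

There is one attempt and no reset: what is moved stays moved. The work goes in short steps, Python scripts to look and compute and a tool call to move; the robot and the scene stay as the last step left them, time stands still between calls to the robot, and variables do not carry over. Pictures are saved under pics/ and viewed, at most 10 in all, crops included, and the job is handed in when it is done.

Besides the shell and the picture viewer there is one more tool, called after ">>>" as name([rows], argument=value, ...), one row to a line, values as JSON. apply_moves: Moves the arm, as the interface text tells. Its arguments: {"type":"object","properties":{"targets":{"type":"array"}},"required":["targets"]}

```bash
mkdir -p pics; ls; cat > h.py <<'E'
import numpy as np, cv2, sys
from plant import *
def look(n,f):
    im=grab_frame(n); cv2.imwrite('pics/'+f,im[:,:,::-1]); return im
def cam(n):
    c=get_calibration(n); return np.array(c['camera_matrix']),np.array(c['pose']),c
def ray(n,u,v):
    K,T,_=cam(n); d=np.linalg.inv(K)@[u,v,1]; d=T[:3,:3]@[d[0],-d[1],-d[2]]; return T[:3,3],d
def at(n,u,v,z):
    o,d=ray(n,u,v); return o+d*(z-o[2])/d[2]
def proj(n,P):
    K,T,_=cam(n); p=T[:3,:3].T@(np.array(P,float)-T[:3,3]); q=K@[p[0],-p[1],-p[2]]; return q[:2]/q[2]
E
python3 - <<'E'
from h import *
np.set_printoptions(precision=4,suppress=True)
for n in('scene','top'):
    look(n,n+'0.png'); K,T,c=cam(n); print(n,K.tolist(),T.round(3).tolist(),[k for k in c])
    for q in ['tank','basket','basket_bar','rod','rod_grip','rod_hook','stand','nest','lever','lever_knob','bottle','driver','spool']:
        try: print(q,[(np.round(d['point'],3).tolist(),round(d['score'],2),proj(n,d['point']).round().tolist()) for d in recognise(n,q)[:3]])
        except Exception as e: print(q,e)
s=state(); print(s)
E
```

```text
pics
scene [[605.4838173524206, 0.0, 321.6876819789696], [0.0, 605.4838173524206, 237.28770849033356], [0.0, 0.0, 1.0]] [[0.179, -0.614, 0.769, 1.696], [0.984, 0.119, -0.134, -0.095], [-0.009, 0.78, 0.625, 1.084], [0.0, 0.0, 0.0, 1.0]] ['camera_matrix', 'pose']
tank [([0.653, -0.008, 0.147], 0.84, [281.0, 272.0])]
basket []
basket_bar []
rod [([0.507, 0.324, 0.176], 0.93, [403.0, 209.0]), ([0.511, 0.538, 0.022], 0.87, [475.0, 247.0])]
rod_grip [([0.504, 0.325, 0.176], 0.74, [403.0, 208.0]), ([0.515, 0.537, 0.022], 0.57, [475.0, 248.0]), ([0.537, -0.272, 0.019], 0.45, [174.0, 293.0])]
rod_hook [([0.515, 0.54, 0.023], 0.67, [476.0, 247.0]), ([0.503, 0.323, 0.176], 0.56, [402.0, 209.0]), ([0.57, 0.321, 0.033], 0.38, [405.0, 268.0])]
stand [([0.572, 0.32, 0.044], 0.74, [405.0, 265.0])]
nest [([0.542, -0.273, 0.017], 0.85, [174.0, 295.0])]
lever [([0.472, -0.305, 0.084], 0.8, [157.0, 259.0]), ([0.539, -0.276, 0.018], 0.21, [173.0, 294.0])]
lever_knob [([0.476, -0.304, 0.08], 0.75, [158.0, 261.0])]
bottle [([0.706, 0.18, 0.072], 0.59, [365.0, 300.0]), ([0.571, 0.319, 0.038], 0.5, [404.0, 2
[... 1466 characters left out ...]
-0.268, 0.018], 0.4, [454.0, 247.0]), ([0.521, 0.317, 0.011], 0.36, [251.0, 247.0])]
spool [([0.675, -0.157, 0.054], 0.54, [416.0, 192.0]), ([0.518, 0.31, 0.01], 0.29, [253.0, 248.0])]
{'time': 1.4, 'joint_pos': array([-1.245 ,  0.0527,  1.6129, -0.    ,  1.476 , -0.119 ]), 'joint_vel': array([ 0.0007, -0.001 , -0.0014,  0.0006,  0.    , -0.0012]), 'joint_efforts': array([  0.    , -39.3676, -37.0451,  -0.0001,   0.0006,  -0.    ]), 'tool_pos': array([ 0.2689, -0.5642,  0.2533]), 'tool_rot': array([-0.    ,  0.9754,  0.2206, -0.    ]), 'contact_force': array([ 0.2512, -0.4388,  0.1452]), 'ft_torque': array([ 0.0024, -0.0138,  0.0093]), 'grasp_force': 0.0, 'gripper_width': 1.0033536014446205}
```

View pics/scene0.png

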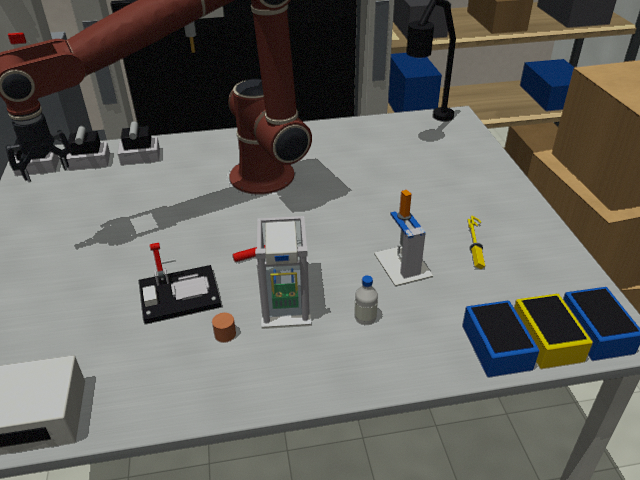

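View pics/top0.png

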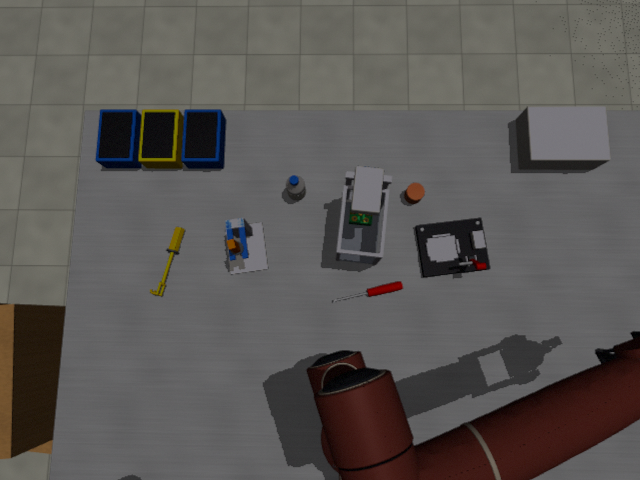

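The rod that is meant is the orange-handled one upright in the stand, scene (405,205), top (235,245). The look-alike is the yellow one lying on the table, scene (475,245), top (172,250). The red screwdriver, scene (245,255), is also not meant. The basket is in the tank, scene (285,295). I'll check this in close crops.

```bash
python3 - <<'E'
import cv2,numpy as np
t=cv2.imread('pics/top0.png'); s=cv2.imread('pics/scene0.png')
def c(i,x,y,w,h,k): return cv2.resize(i[y:y+h,x:x+w],None,fx=k,fy=k,interpolation=cv2.INTER_CUBIC)
# top: stand (210..275,205..280) ; tank; nest
a=np.hstack([c(t,215,212,60,66,5), c(t,410,212,84,66,5)])
a=a[:, :800]; b=c(t,330,160,66,110,5)
cv2.imwrite('pics/c1.png',a)
sc=np.hstack([c(s,370,180,66,110,5),c(s,245,210,74,110,5)])
cv2.imwrite('pics/c2.png',sc[:, :800]); print(a.shape,sc.shape)
E
```

```text
(330, 720, 3) (550, 700, 3)
```

View pics/c1.png

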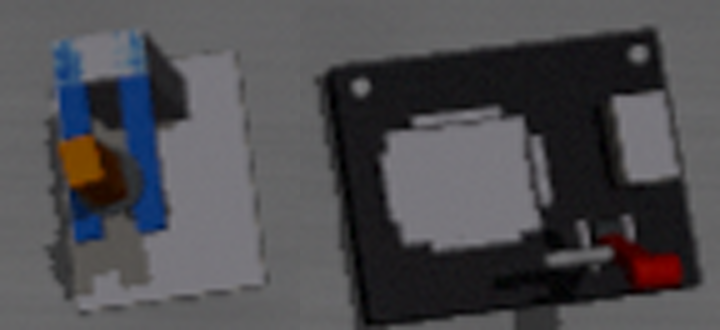

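View pics/c2.png

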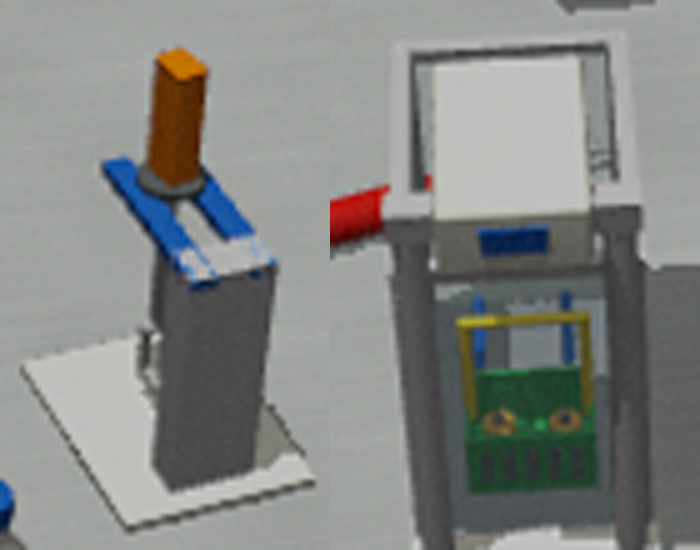

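The close crops confirm it. The orange-handled rod stands in the blue fork with its collar on the rails, and its top face is at scene (406,193). The basket hangs on the blue prongs under the spray head, its bar at scene (284,274). Next I'll compute the poses.

```bash
python3 - <<'E'
from h import *
import cv2
np.set_printoptions(precision=4,suppress=True)
f=lambda ox,oy,px,cx,cy:(ox+(cx-px+.5)/5-.5, oy+(cy+.5)/5-.5)
S=lambda cx,cy:f(215,212,0,cx,cy); N=lambda cx,cy:f(410,212,300,cx,cy)
A=lambda cx,cy:f(370,180,0,cx,cy); B=lambda cx,cy:f(245,210,330,cx,cy)
print('rails top cam', *[at('top',*S(*p),.15)[:2] for p in [(75,240),(167,230),(58,85),(150,75)]])
print('rails scene', *[at('scene',*A(*p),.15)[:2] for p in [(103,165),(150,162),(193,283),(275,265)]])
print('rod top', at('top',*S(83,161),.225)[:2], at('scene',*A(181,65),.225)[:2])
print('collar scene', at('scene',*A(171,180),.155)[:2])
print('nest', *[at('top',*N(*p),.02)[:2] for p in [(330,70),(655,28),(700,285),(365,325)]])
for n,p in (('top',(463,180)),): print('seat?',at('top',*N(463,180),.025)[:2])
print('tank scene rim', *[at('scene',*B(*p),.178)[:2] for p in [(393,38),(628,33),(638,213),(385,220)]])
print('bar', *[at('scene',*B(*p),.108)[:2] for p in [(460,322),(590,316)]])
print('head top edge top-view')
# nest in scene: dark region contour; tank mask in top
for n in('scene','top'):
    for q in('tank','nest'):
        grab_frame(n); r=regions_of(n,q)
        if r:
            m=r[0]['pixels'].astype(np.uint8); c=max(cv2.findContours(m,0,2)[0],key=cv2.contourArea)
            ap=cv2.approxPolyDP(cv2.convexHull(c),4,True)[:,0]; print(n,q,r[0]['score'],ap.tolist())
            z=.02 if q=='nest' else .178
            print([at(n,*p,z)[:2].round(3).tolist() for p in ap])
E
python3 -c "
import cv2
t=cv2.imread('pics/top0.png');s=cv2.imread('pics/scene0.png')
import numpy as np
a=cv2.resize(t[160:270,330:396],None,fx=5,fy=5,interpolation=2);b=cv2.resize(s[235:325,130:226],None,fx=5,fy=5,interpolation=2)
c=np.zeros((550,800,3),np.uint8);c[:,:330]=a[:550];c[:450,330:800]=b[:, :470];cv2.imwrite('pics/c3.png',c)"
```

```text
rails top cam [0.4668 0.3468] [0.4723 0.2992] [0.5484 0.3591] [0.554  0.3109]
rails scene [0.4809 0.2989] [0.483  0.3235] [0.5842 0.3163] [0.5782 0.3604]
rod top [0.4966 0.3283] [0.5047 0.3277]
collar scene [0.5066 0.3275]
nest [ 0.5849 -0.1589] [ 0.6106 -0.3456] [ 0.4624 -0.364 ] [ 0.4382 -0.1752]
seat? [ 0.5207 -0.2317]
tank scene rim [ 0.4723 -0.0439] [0.4908 0.0722] [0.6297 0.0548] [ 0.6124 -0.0613]
bar [ 0.6112 -0.0306] [0.6188 0.0314]
head top edge top-view
scene tank 0.71 [[301, 216], [309, 324], [263, 328], [257, 220]]
[[0.488, 0.064], [0.854, 0.024], [0.848, -0.069], [0.484, -0.045]]
scene nest 0.69 [[150, 245], [158, 243], [210, 266], [220, 306], [145, 323], [139, 280]]
[[0.331, -0.34], [0.326, -0.319], [0.451, -0.18], [0.607, -0.161], [0.63, -0.341], [0.472, -0.363]]
top tank 0.76 [[358, 166], [382, 169], [391, 178], [383, 253], [374, 264], [337, 259], [346, 173]]
[[0.71, 0.016], [0.703, -0.046], [0.678, -0.069], [0.483, -0.046], [0.455, -0.023], [0.467, 0.069], [0.691, 0.047]]
top nest 0.77 [[480, 218], [489, 267], [425, 276], [416, 226]]
[[0.608, -0.344], [0.467, -0.363], [0.44, -0.182], [0.584, -0.16]]
```

View pics/c3.png

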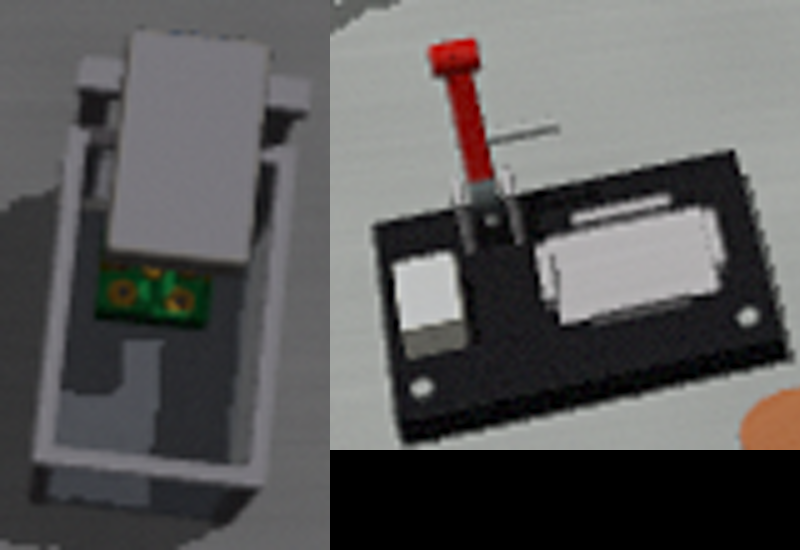

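c3 shows the tank's front rim corners in the top view at about (337,252) and (382,257). It also shows the lever upright-open on the nest and the pocket. The first move goes to hover over the rod handle at (0.501, 0.3275), yaw 0.145.

>>> apply_moves([
  {"translation": [0, 0, -0.3], "twist": 1, "hand": 1},
  {"translation": [0, 0, -0.3], "twist": 1, "hand": 1},
  {"translation": [0, 0, 0], "twist": 1, "hand": 1},
  {"translation": [0.19, -0.45, 0], "twist": 0, "hand": 1},
  {"translation": [0.19, -0.45, 0], "twist": 0, "hand": 1},
  {"translation": [0.19, -0.45, 0], "twist": 0, "hand": 1},
  {"translation": [0.19, -0.45, 0], "twist": 0, "hand": 1},
  {"translation": [0.19, -0.45, 0], "twist": 0, "hand": 1},
])

```text
time: 2.6
tool_pos: [0.3306, -0.326, 0.3133]
tool_rot: [0.0, 0.997, 0.072, 0.0]
contact_force: [0.2, -0.6, 0.1]
gripper_width: 0.998
grasp_force: 0.0
```

>>> apply_moves([
  {"translation": [0.19, -0.45, 0], "twist": 0, "hand": 1},
  {"translation": [0.19, -0.45, 0], "twist": 0, "hand": 1},
  {"translation": [0.19, -0.45, 0], "twist": 0, "hand": 1},
  {"translation": [0.19, -0.45, 0], "twist": 0, "hand": 1},
  {"translation": [0.19, -0.45, 0], "twist": 0, "hand": 1},
  {"translation": [0.19, -0.45, 0], "twist": 0, "hand": 1},
  {"translation": [0.19, -0.45, 0], "twist": 0, "hand": 1},
  {"translation": [0.19, -0.45, 0], "twist": 0, "hand": 1},
])

```text
time: 3.4
tool_pos: [0.429, 0.0525, 0.3138]
tool_rot: [0.0, 0.997, 0.072, 0.001]
contact_force: [0.6, -0.8, 0.6]
gripper_width: 0.999
grasp_force: 0.0
```

>>> apply_moves([
  {"translation": [0.19, -0.45, 0], "twist": 0, "hand": 1},
  {"translation": [0.19, -0.45, 0], "twist": 0, "hand": 1},
  {"translation": [0.19, -0.45, 0], "twist": 0, "hand": 1},
  {"translation": [0.19, -0.45, 0], "twist": 0, "hand": 1},
  {"translation": [0.19, -0.45, 0], "twist": 0, "hand": 1},
  {"translation": [0.0, 0.0, 0], "twist": 0, "hand": 1},
])

```text
time: 4.0
tool_pos: [0.4905, 0.2911, 0.312]
tool_rot: [-0.0, 0.997, 0.075, -0.001]
contact_force: [-0.1, -0.5, -1.0]
gripper_width: 1.002
grasp_force: 0.0
```

>>> apply_moves([
  {"translation": [0.157, -0.345, 0], "twist": 0, "hand": 1},
  {"translation": [0, 0, 0.4], "twist": 0, "hand": 1},
  {"translation": [0, 0, 0.4], "twist": 0, "hand": 1},
  {"translation": [0, 0, 0], "twist": 0, "hand": 1},
])

```text
time: 4.4
tool_pos: [0.4977, 0.3212, 0.2262]
tool_rot: [0.002, 0.997, 0.072, -0.006]
contact_force: [-0.6, -0.2, -0.2]
gripper_width: 1.001
grasp_force: 0.0
```

```bash
python3 - <<'E'
from h import *
a=look('scene','s1.png');b=look('top','t1.png')
x,y=map(int,proj('scene',[.5,.3275,.22])); u,v=map(int,proj('top',[.5,.3275,.22]))
A=cv2.resize(a[y-40:y+60,x-35:x+35],None,fx=5,fy=5,interpolation=2);B=cv2.resize(b[v-50:v+50,u-45:u+45],None,fx=5,fy=5,interpolation=2)
print(x,y,u,v);cv2.imwrite('pics/c4.png',np.hstack([A,B])[:,:,::-1]); print(state()['tool_pos'])
E
```

```text
405 193 231 242
[0.50075567 0.32252699 0.23323097]
```

View pics/c4.png

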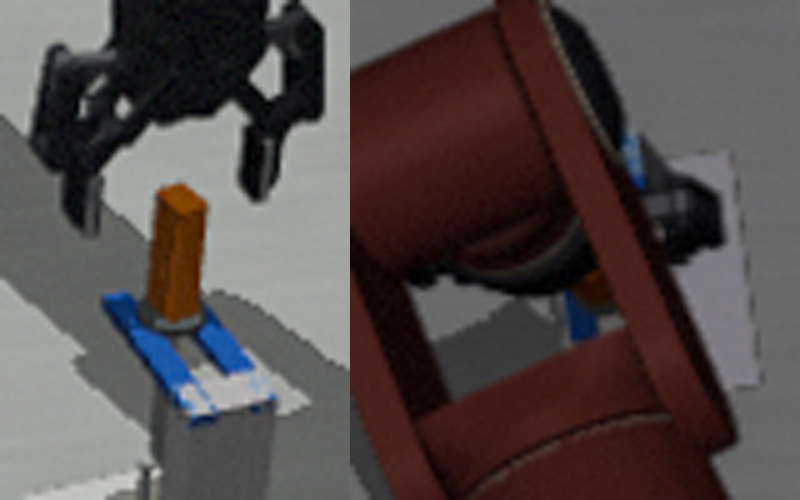

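The open fingers stand either side of the orange handle in c4, with tips at crop (90,235) and (258,200) and the handle at (181,190). I'll descend and close.

>>> apply_moves([
  {"translation": [-0.02, -0.05, 0.2], "twist": 0, "hand": 1},
  {"translation": [0, 0, 0.2], "twist": 0, "hand": 1},
  {"translation": [0, 0, 0], "twist": 0, "hand": 1},
  {"translation": [0, 0, 0], "twist": 0, "hand": 0},
  {"translation": [0, 0, 0], "twist": 0, "hand": 0},
  {"translation": [0, 0, 0], "twist": 0, "hand": 0},
  {"translation": [0, 0, 0], "twist": 0, "hand": 0},
  {"translation": [0, 0, 0], "twist": 0, "hand": 0},
])

```text
time: 5.3
tool_pos: [0.4988, 0.3279, 0.1943]
tool_rot: [-0.0, 0.997, 0.072, 0.001]
contact_force: [0.7, -0.2, -1.4]
gripper_width: 0.201
grasp_force: 58.4
```

>>> apply_moves([
  {"translation": [0, 0, 0], "twist": 0, "hand": 0},
  {"translation": [0, 0, 0], "twist": 0, "hand": 0},
])

```text
time: 5.5
tool_pos: [0.4988, 0.3279, 0.1943]
tool_rot: [-0.0, 0.997, 0.072, 0.001]
contact_force: [-0.8, -1.0, 3.8]
gripper_width: 0.207
grasp_force: 59.0
```

>>> apply_moves([
  {"translation": [0, 0, -0.06], "twist": 0, "hand": 0},
  {"translation": [-0.2, 0, 0], "twist": 0, "hand": 0},
  {"translation": [-0.3, 0, 0], "twist": 0, "hand": 0},
  {"translation": [-0.4, 0, 0], "twist": 0, "hand": 0},
  {"translation": [0, 0, -0.4], "twist": 0, "hand": 0},
  {"translation": [0, 0, -0.5], "twist": 0, "hand": 0},
  {"translation": [0, 0, -0.5], "twist": 0, "hand": 0},
  {"translation": [0, 0, 0], "twist": 0, "hand": 0},
])

```text
time: 6.3
tool_pos: [0.4112, 0.3161, 0.3484]
tool_rot: [-0.003, 0.997, 0.073, 0.006]
contact_force: [0.3, 0.6, -0.4]
gripper_width: 0.202
grasp_force: 59.0
```

```bash
python3 - <<'E'
from h import *
from scipy.optimize import least_squares as ls
np.set_printoptions(precision=4,suppress=True)
f=lambda ox,oy,px,cx,cy:(ox+(cx-px+.5)/5-.5, oy+(cy+.5)/5-.5)
def fit(n,pts,loc,x0):
    P=lambda p:np.array([proj(n,[p[0]+np.cos(p[2])*a-np.sin(p[2])*b,p[1]+np.sin(p[2])*a+np.cos(p[2])*b,z]) for a,b,z in loc])
    r=ls(lambda p:(P(p)-pts).ravel()/1,x0,x_scale=[.01,.01,.1]); print(n,r.x,'res px',r.fun.round(1)); return r.x
T=[f(330,160,0,*p) for p in [(35,462),(264,487),(70,127),(298,150)]]
fit('top',T,[(-.086,.056,.178),(-.086,-.056,.178),(.086,.056,.178),(.086,-.056,.178)],[.56,0,-.13])
B=lambda cx,cy:f(245,210,330,cx,cy)
fit('scene',[B(460,322),B(590,316),B(393,38),B(628,33)],[(.045,-.029,.108),(.045,.029,.108),(-.086,-.056,.178),(-.086,.056,.178)],[.56,0,-.13])
N=lambda cx,cy:f(410,212,300,cx,cy); M=lambda cx,cy:f(130,235,330,cx,cy)
L=[(.075,.095,.02),(.075,-.095,.02),(-.075,-.095,.02),(-.075,.095,.02)]
fit('top',[N(*p) for p in [(330,70),(655,28),(700,285),(365,325)]],L,[.52,-.26,-.1])
fit('scene',[M(*p) for p in [(790,342),(402,418),(375,225),(735,152)]],L,[.52,-.26,-.1])
look('scene','s2.png'); look('top','t2.png'); print(state()['tool_pos'],state()['tool_rot'])
E
```

```text
top [ 0.5661  0.0038 -0.1041] res px [ 0.8 -0.6 -0.6 -0.7  1.   0.7 -1.2  0.7]
scene [ 0.569   0.005  -0.1099] res px [ 0.7 -0.3 -1.1 -0.4  1.3  1.1 -0.9 -0.2]
top [ 0.5241 -0.2609  0.1263] res px [-0.6 -0.5  0.1  0.1  0.2  0.3  0.3  0.2]
scene [ 0.5316 -0.2604  0.1254] res px [-0.1 -0.8 -0.7  1.4  0.  -0.2  0.9 -0.7]
[0.4095 0.3151 0.3408] [-0.0006  0.9974  0.0724  0.0012]
```

>>> apply_moves([
  {"translation": [0, 0, -0.2], "twist": 0.8, "hand": 0},
  {"translation": [0, 0, -0.2], "twist": 0.8, "hand": 0},
  {"translation": [0, 0, 0], "twist": 0.91, "hand": 0},
  {"translation": [0.168, 0.366, 0], "twist": 0, "hand": 0},
  {"translation": [0.168, 0.366, 0], "twist": 0, "hand": 0},
  {"translation": [0.168, 0.366, 0], "twist": 0, "hand": 0},
  {"translation": [0.168, 0.366, 0], "twist": 0, "hand": 0},
  {"translation": [0.168, 0.366, 0], "twist": 0, "hand": 0},
])

```text
time: 7.2
tool_pos: [0.4729, 0.1223, 0.3761]
tool_rot: [0.0, 0.999, -0.053, -0.003]
contact_force: [0.4, -0.1, -2.0]
gripper_width: 0.204
grasp_force: 59.1
```

>>> apply_moves([
  {"translation": [0.168, 0.366, 0], "twist": 0, "hand": 0},
  {"translation": [0.168, 0.366, 0], "twist": 0, "hand": 0},
  {"translation": [0.168, 0.366, 0], "twist": 0, "hand": 0},
  {"translation": [0, 0, 0], "twist": 0, "hand": 0},
])

```text
time: 7.6
tool_pos: [0.5119, 0.0057, 0.3755]
tool_rot: [0.0, 0.998, -0.056, -0.003]
contact_force: [-0.4, 1.5, -1.7]
gripper_width: 0.205
grasp_force: 59.3
```

```bash
python3 - <<'E'
from h import *
a=look('scene','s3.png');b=look('top','t3.png')
s=state();p=s['tool_pos'];print(p,s['tool_rot'])
x,y=map(int,proj('scene',[.53,0,.2]));u,v=map(int,proj('top',[.55,0,.2]))
A=cv2.resize(a[y-65:y+65,x-50:x+50],None,fx=4,fy=4,interpolation=2);B=cv2.resize(b[v-65:v+65,u-45:u+45],None,fx=4,fy=4,interpolation=2)
print(x-50,y-65,u-45,v-65);cv2.imwrite('pics/c5.png',np.hstack([A,B])[:,:,::-1])
print('rod end pred',proj('scene',p-[0,0,.169]),'handle top',proj('scene',p+[0,0,.031]))
E
```

```text
[0.51130299 0.00894957 0.3764385 ] [-4.83148422e-04  9.98539432e-01 -5.39656441e-02 -2.54511972e-03]
226 156 320 160
rod end pred [279.51699505 214.43315812] handle top [274.76759259 142.18389434]
```

View pics/c5.png

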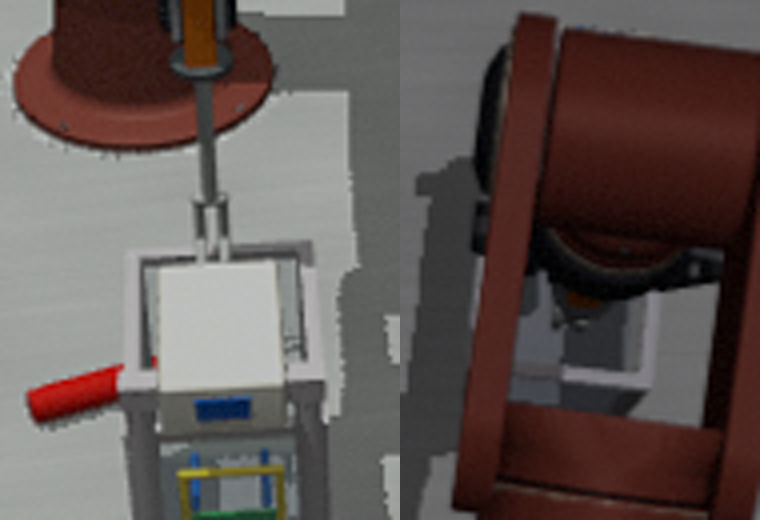

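c5 shows the upright rod above the front of the mouth, with its hook at crop (211,200..260) behind the head. The scene camera reads about 2 px low. Next I lower the rod into the front of the mouth and pull back against the front rim, so it pivots in the pads to the lean it needs.

>>> apply_moves([
  {"translation": [0, 0, 0.4], "twist": 0, "hand": 0},
  {"translation": [0, 0, 0.4], "twist": 0, "hand": 0},
  {"translation": [-0.15, 0, 0], "twist": 0, "hand": 0},
  {"translation": [-0.11, 0, 0.005], "twist": 0, "hand": 0},
  {"translation": [-0.11, 0, 0.016], "twist": 0, "hand": 0},
  {"translation": [0, 0, 0], "twist": 0, "hand": 0},
])

```text
time: 8.3
tool_pos: [0.4747, 0.0141, 0.2985]
tool_rot: [-0.0, 0.999, -0.052, 0.001]
contact_force: [1.6, 0.2, -1.0]
gripper_width: 0.206
grasp_force: 58.8
```

>>> apply_moves([
  {"translation": [-0.11, 0, 0.026], "twist": 0, "hand": 0},
  {"translation": [-0.1, 0, 0.036], "twist": 0, "hand": 0},
  {"translation": [0, 0, 0], "twist": 0, "hand": 0},
])

```text
time: 8.6
tool_pos: [0.4541, 0.0157, 0.2924]
tool_rot: [0.0, 0.999, -0.053, 0.002]
contact_force: [3.5, 0.3, 1.9]
gripper_width: 0.202
grasp_force: 58.8
```

```bash
cat >> h.py <<'E'
def two(name,cs,ct,k=4,w=50,h=65):
    a=grab_frame('scene');b=grab_frame('top')
    x,y=map(int,proj('scene',cs));u,v=map(int,proj('top',ct))
    c=lambda i,x,y:cv2.resize(i[y-h:y+h,x-w:x+w],None,fx=k,fy=k,interpolation=2)
    cv2.imwrite('pics/'+name,np.hstack([c(a,x,y),c(b,u,v)])[:,:,::-1]); print('offs',x-w,y-h,u-w,v-h)
E
python3 - <<'E'
from h import *
two('c6.png',[.5,0,.25],[.5,0,.2]); s=state(); print(s['tool_pos'],s['contact_force'],s['ft_torque'])
E
```

```text
offs 224 132 315 179
[0.45441943 0.01558964 0.29204177] [ 2.64134642 -0.02922205  2.61538368] [ 0.05142563 -0.95627745 -0.03100754]
```

View pics/c6.png

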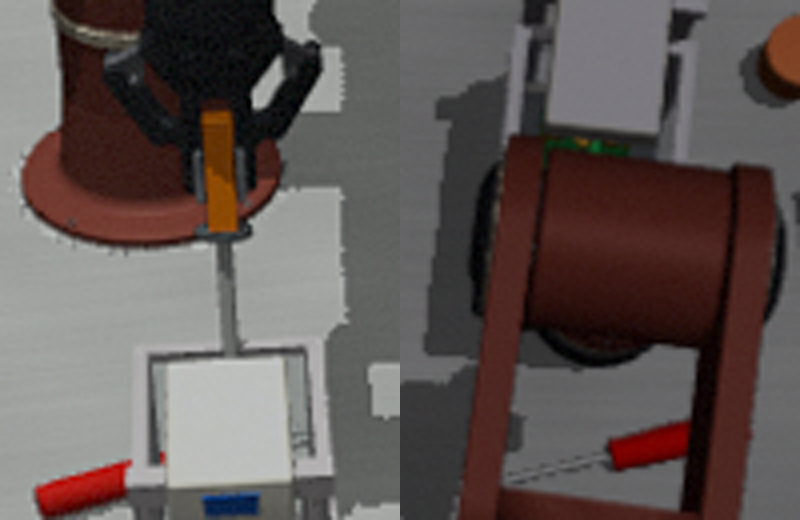

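```bash
cat >> h.py <<'E'
def lean(obs,tcp,yaw,bias=(0,2.3)):
    # obs: list of (rod_z_offset_from_grip m, u, v) in scene
    from scipy.optimize import least_squares
    def P(a,d): return proj('scene',np.array(tcp)-[0,0,.003]+d*np.array([-np.sin(a)*np.cos(yaw),-np.sin(a)*np.sin(yaw),np.cos(a)]))
    f=lambda p:np.ravel([P(p[0],d)+[p[1],p[2]]-[u,v] for d,u,v in obs])
    r=least_squares(f,[.4,0,2],x_scale=[.1,1,1]); print('lean deg',np.degrees(r.x[0]),'bias',r.x[1:],r.fun.round(1))
E
python3 - <<'E'
from h import *
q=lambda cx,cy:(224+cx/4,132+cy/4)
# back... axis points: handle top end centre, collar mid
lean([(.034,*q(218,114)),(-.036,*q(221,228)),(-.0385,*q(222,235))],[.4544,.0156,.292],-.107)
for a in (15,20,25,30,35):
    a=np.radians(a);g=np.array([.4544,.0156,.289]);u=np.array([-np.sin(a),0.1*np.sin(a),np.cos(a)])
    print(np.degrees(a),(proj('scene',g+.034*u)-[224,132])*4,(proj('scene',g-.0385*u)-[224,132])*4)
E
```

```text
lean deg 40.496793123895365 bias [1.285198   1.22886839] [-0.4  0.1  0.3  0.3  0.1 -0.4]
14.999999999999998 [210.65804084 110.86806291] [217.74910254 225.48793755]
20.0 [210.63277906 109.67078702] [217.79230445 227.0655948 ]
25.0 [210.63352452 108.90297205] [217.80714945 228.18203569]
29.999999999999996 [210.66011948 108.56804802] [217.7933404  228.82589119]
35.0 [210.71220543 108.66601195] [217.75078848 228.98914137]
```

>>> apply_moves([
  {"translation": [-0.1, 0, 0.045], "twist": 0, "hand": 0},
  {"translation": [-0.1, 0, 0.05], "twist": 0, "hand": 0},
  {"translation": [0, 0, 0], "twist": 0, "hand": 0},
])

```text
time: 9.0
tool_pos: [0.4335, 0.0177, 0.2807]
tool_rot: [0.0, 0.999, -0.053, -0.0]
contact_force: [4.8, -0.3, -0.1]
gripper_width: 0.2
grasp_force: 58.6
```

>>> apply_moves([
  {"translation": [0.15, 0, 0], "twist": 0, "hand": 0},
  {"translation": [0.1, 0, 0.12], "twist": 0, "hand": 0},
  {"translation": [0.1, 0, 0.13], "twist": 0, "hand": 0},
  {"translation": [0.1, 0, 0.13], "twist": 0, "hand": 0},
  {"translation": [0.05, 0, 0.13], "twist": 0, "hand": 0},
  {"translation": [0.05, 0, 0.13], "twist": 0, "hand": 0},
  {"translation": [0, 0, 0], "twist": 0, "hand": 0},
])

```text
time: 9.7
tool_pos: [0.4872, 0.012, 0.2141]
tool_rot: [-0.0, 0.999, -0.053, -0.004]
contact_force: [-0.5, 0.5, -1.1]
gripper_width: 0.205
grasp_force: 58.5
```

```bash
python3 - <<'E'
from h import *
s=state(); print(s['tool_pos'],s['contact_force'],s['ft_torque'])
a=look('scene','s7.png')
print(a.shape); cv2.imwrite('pics/c7.png',cv2.resize(a[180:330,230:330],None,fx=4,fy=4,interpolation=2)[:,:,::-1])
E
```

```text
[0.4872282  0.01198757 0.21407686] [-0.50233321  0.4822413  -1.05165426] [0.01674369 0.02962374 0.02175527]
(480, 640, 3)
```

View pics/c7.png

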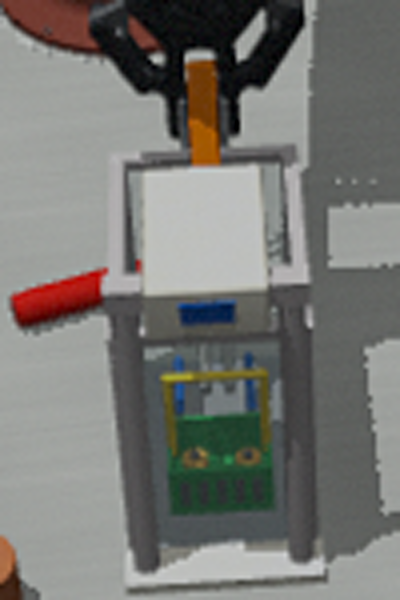

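c7 shows the tines at crop x 205 and 223, centred between the prongs at 180 and 250 and in line with the bar's middle at 216. The hook is still in front of the bar and below it. I'll advance 31 mm, then lift.

>>> apply_moves([
  {"translation": [0.11, 0, 0], "twist": 0, "hand": 0},
  {"translation": [0.1, 0, 0], "twist": 0, "hand": 0},
  {"translation": [0.1, 0, 0], "twist": 0, "hand": 0},
  {"translation": [0, 0, 0], "twist": 0, "hand": 0},
  {"translation": [0, 0, -0.1], "twist": 0, "hand": 0},
  {"translation": [0, 0, -0.1], "twist": 0, "hand": 0},
  {"translation": [0, 0, 0], "twist": 0, "hand": 0},
])

```text
time: 10.45
tool_pos: [0.5209, 0.0084, 0.2404]
tool_rot: [0.0, 0.999, -0.053, 0.002]
contact_force: [-0.2, 0.2, -1.2]
gripper_width: 0.203
grasp_force: 58.5
```

```bash
python3 - <<'E'
from h import *
a=grab_frame('scene'); s=state(); print(s['tool_pos'],s['contact_force'],s['ft_torque'])
# yellow bar location in scene
def yel(im):
    h=cv2.cvtColor(im,cv2.COLOR_RGB2HSV); m=cv2.inRange(h,(22,120,80),(34,255,255)); m[:, :255]=0; m[:,315:]=0; m[:200]=0; m[330:]=0; return m
for f in (cv2.imread('pics/s7.png')[:,:,::-1],a):
    m=yel(f); r=m.sum(1)//255; print([(i,int(r[i])) for i in np.nonzero(r>3)[0]])
    b=np.nonzero(m[r.argmax()])[0]; print('bar row',r.argmax(),b.min(),b.max())
E
```

```text
[0.52046982 0.00848221 0.23939194] [ 0.61954141  0.43358248 -1.24995506] [0.06768809 0.01313831 0.00277832]
[(np.int64(273), 22), (np.int64(274), 21), (np.int64(275), 6), (np.int64(277), 4), (np.int64(278), 4), (np.int64(279), 4), (np.int64(280), 4), (np.int64(281), 4), (np.int64(288), 4), (np.int64(289), 4), (np.int64(295), 6)]
bar row 273 273 296
[(np.int64(273), 22), (np.int64(274), 21), (np.int64(275), 4), (np.int64(277), 4), (np.int64(288), 4), (np.int64(289), 4)]
bar row 273 273 296
```

>>> apply_moves([
  {"translation": [0, 0, -0.07], "twist": 0, "hand": 0},
  {"translation": [0, 0, -0.07], "twist": 0, "hand": 0},
  {"translation": [0, 0, 0], "twist": 0, "hand": 0},
])

```text
time: 10.8
tool_pos: [0.5201, 0.0085, 0.2526]
tool_rot: [0.0, 0.999, -0.053, 0.001]
contact_force: [-0.4, -0.4, -3.2]
gripper_width: 0.201
grasp_force: 58.5
```

```bash
cat >> h.py <<'E'
def yel(im):
    h=cv2.cvtColor(im,cv2.COLOR_RGB2HSV); m=cv2.inRange(h,(22,120,80),(34,255,255)); m[:, :255]=0; m[:,315:]=0; m[:200]=0; m[330:]=0; return m
def bar():
    a=grab_frame('scene'); m=yel(a); r=m.sum(1)//255; b=np.nonzero(m[r.argmax()])[0]
    g=cv2.inRange(cv2.cvtColor(a,cv2.COLOR_RGB2HSV),(45,80,30),(80,255,255)); ys,xs=np.nonzero(g[200:330,255:330])
    print('bar row',[(int(i),int(r[i])) for i in np.nonzero(r>9)[0]],b.min(),b.max(),'green rows',np.percentile(ys,[2,98])+200,'cols',np.percentile(xs,[2,98])+255)
    s=state(); print(s['time'],s['tool_pos'],s['contact_force'],s['ft_torque']); return a
E
python3 -c "
from h import *
bar()"
```

```text
bar row [(269, 10), (270, 26), (271, 15)] 271 296 green rows [281. 304.] cols [272. 297.]
10.85 [0.51993219 0.00851196 0.25197299] [ 0.2021401   0.05641237 -2.70939431] [-0.03330742 -0.06386418 -0.00129215]
```

>>> apply_moves([
  {"translation": [0, 0, -0.08], "twist": 0, "hand": 0},
  {"translation": [0, 0, -0.08], "twist": 0, "hand": 0},
  {"translation": [0, 0, 0], "twist": 0, "hand": 0},
  {"translation": [-0.04, 0, 0], "twist": 0, "hand": 0},
  {"translation": [-0.06, 0, 0], "twist": 0, "hand": 0},
  {"translation": [-0.06, 0, 0], "twist": 0, "hand": 0},
  {"translation": [-0.04, 0, 0], "twist": 0, "hand": 0},
])

```text
time: 11.55
tool_pos: [0.499, 0.0108, 0.2671]
tool_rot: [-0.0, 0.999, -0.053, -0.0]
contact_force: [-0.1, 0.5, -2.1]
gripper_width: 0.2
grasp_force: 58.5
```

```bash
python3 -c "
from h import *
bar()"
```

```text
bar row [] 271 296 green rows [269. 292.] cols [272. 296.]
11.6 [0.4987801  0.01083355 0.26718306] [ 0.01592941  0.29209623 -2.98159923] [0.02007638 0.22028245 0.00996255]
```

>>> apply_moves([
  {"translation": [-0.07, 0, 0], "twist": 0, "hand": 0},
  {"translation": [-0.09, 0, 0], "twist": 0, "hand": 0},
  {"translation": [-0.1, 0, 0], "twist": 0, "hand": 0},
  {"translation": [-0.1, 0, 0], "twist": 0, "hand": 0},
  {"translation": [-0.1, 0, 0], "twist": 0, "hand": 0},
  {"translation": [-0.07, 0, 0], "twist": 0, "hand": 0},
  {"translation": [-0.03, 0, 0], "twist": 0, "hand": 0},
  {"translation": [0, 0, 0], "twist": 0, "hand": 0},
])

```text
time: 12.4
tool_pos: [0.444, 0.0166, 0.2676]
tool_rot: [0.0, 0.999, -0.053, 0.0]
contact_force: [-0.5, 0.9, -3.0]
gripper_width: 0.205
grasp_force: 58.5
```

```bash
python3 - <<'E'
from h import *
a=bar()
grab_frame('top')
for n in('scene','top'):
    for q in('basket','rod'):
        print(n,q,[(np.round(d['point'],3),round(d['score'],2)) for d in recognise(n,q)[:2]])
b=grab_frame('top'); h=cv2.cvtColor(b,cv2.COLOR_RGB2HSV); 
for nm,lo,hi in(('green',(45,80,30),(80,255,255)),('yel',(22,120,60),(34,255,255))):
    m=cv2.inRange(h,lo,hi)[160:280,320:400]; ys,xs=np.nonzero(m)
    if len(xs): print(nm,len(xs),np.percentile(xs,[2,50,98])+320,np.percentile(ys,[2,50,98])+160, at('top',np.median(xs)+320,np.median(ys)+160,.08))
E
```

```text
bar row [] 289 289 green rows [266. 278.] cols [272. 296.]
12.45 [0.44427496 0.01658295 0.26765565] [-0.27469125 -0.25845534 -3.3410074 ] [ 0.02180729  0.17770777 -0.02877356]
scene basket []
scene rod [(array([0.51 , 0.537, 0.025]), 0.91), (array([0.468, 0.014, 0.253]), 0.75)]
top basket []
top rod [(array([0.504, 0.541, 0.02 ]), 0.94)]
green 2 [347.04 348.   348.96] [232.3 239.5 246.7] [0.5331483  0.03778434 0.08      ]
```

>>> apply_moves([
  {"translation": [0.03, 0, -0.08], "twist": 0, "hand": 0},
  {"translation": [0.01, 0, -0.15], "twist": 0, "hand": 0},
  {"translation": [0, 0, -0.2], "twist": 0, "hand": 0},
  {"translation": [0, 0, -0.2], "twist": 0, "hand": 0},
  {"translation": [0, 0, -0.1], "twist": 0, "hand": 0},
  {"translation": [0, 0, 0], "twist": 0, "hand": 0},
])

```text
time: 13.35
tool_pos: [0.4492, 0.016, 0.3435]
tool_rot: [0.0, 0.999, -0.053, 0.002]
contact_force: [0.1, -0.1, -3.0]
gripper_width: 0.202
grasp_force: 58.5
```

```bash
python3 - <<'E'
from h import *
a=bar()
h=cv2.cvtColor(a,cv2.COLOR_RGB2HSV)
for nm,lo,hi in(('green',(45,80,30),(80,255,255)),('yel',(22,120,60),(34,255,255))):
    m=cv2.inRange(h,lo,hi)[120:330,240:330]; ys,xs=np.nonzero(m)
    if len(xs): print(nm,len(xs),np.percentile(xs,[2,50,98])+240,np.percentile(ys,[2,50,98])+120)
E
```

```text
Traceback (most recent call last):
  File "h.py", line 29, in bar
    print('bar row',[(int(i),int(r[i])) for i in np.nonzero(r>9)[0]],b.min(),b.max(),'green rows',np.percentile(ys,[2,98])+200,'cols',np.percentile(xs,[2,98])+255)
                                                                     ~~~~~^^
ValueError: zero-size array to reduction operation minimum which has no identity
```

>>> apply_moves([
  {"translation": [0, 0, -0.1], "twist": 0, "hand": 0},
  {"translation": [0, 0, -0.2], "twist": 0, "hand": 0},
  {"translation": [0, 0, -0.25], "twist": 0, "hand": 0},
  {"translation": [0, 0, -0.2], "twist": 0, "hand": 0},
  {"translation": [0, 0, -0.1], "twist": 0, "hand": 0},
  {"translation": [0, 0, 0], "twist": 0, "hand": 0},
])

```text
time: 14.0
tool_pos: [0.4485, 0.0161, 0.4268]
tool_rot: [0.0, 0.999, -0.053, 0.001]
contact_force: [-0.9, 0.2, -3.5]
gripper_width: 0.2
grasp_force: 58.5
```

```bash
cat >> h.py <<'E'
def bas(c,r=45):
    s=state(); print(s['time'],s['tool_pos'],s['tool_rot'],s['contact_force'],s['ft_torque'])
    for n in('scene','top'):
        a=grab_frame(n); u,v=map(int,proj(n,c)); h=cv2.cvtColor(a,cv2.COLOR_RGB2HSV)
        for nm,lo,hi in(('green',(45,80,30),(80,255,255)),('yel',(20,120,60),(34,255,255))):
            m=cv2.inRange(h,lo,hi)[v-r:v+r,u-r:u+r]; ys,xs=np.nonzero(m)
            if len(xs)>5: print(n,nm,len(xs),'cols',np.percentile(xs,[2,50,98])+u-r,'rows',np.percentile(ys,[2,50,98])+v-r)
E
python3 -c "
from h import *
bas([.53,.008,.25])"
```

```text
14.0 [0.44853079 0.01611549 0.42680963] [ 7.75346895e-05  9.98589531e-01 -5.30839137e-02  1.01988553e-03] [-0.85200683  0.18836908 -3.5111028 ] [ 0.00621143  0.19786646 -0.0319197 ]
scene green 316 cols [267. 280. 293.] rows [206.3 213.  220. ]
scene yel 150 cols [266.  276.5 292. ] rows [192. 197. 217.]
```

>>> apply_moves([
  {"translation": [0, 0, 0], "twist": -0.5, "hand": 0},
  {"translation": [0, 0, 0], "twist": -0.7, "hand": 0},
  {"translation": [0, 0, 0], "twist": -0.7, "hand": 0},
  {"translation": [-0.04, 0.1, 0], "twist": -0.43, "hand": 0},
  {"translation": [-0.05, 0.2, 0], "twist": 0, "hand": 0},
  {"translation": [-0.05, 0.3, 0], "twist": 0, "hand": 0},
  {"translation": [-0.05, 0.35, 0], "twist": 0, "hand": 0},
  {"translation": [-0.05, 0.35, 0], "twist": 0, "hand": 0},
])

```text
time: 14.9
tool_pos: [0.4398, -0.1167, 0.4235]
tool_rot: [-0.001, 0.998, 0.064, -0.001]
contact_force: [0.7, 0.3, -2.6]
gripper_width: 0.203
grasp_force: 58.8
```

>>> apply_moves([
  {"translation": [-0.05, 0.35, 0], "twist": 0, "hand": 0},
  {"translation": [-0.05, 0.3, 0], "twist": 0, "hand": 0},
  {"translation": [-0.05, 0.25, 0], "twist": 0, "hand": 0},
  {"translation": [-0.05, 0.2, 0], "twist": 0, "hand": 0},
  {"translation": [-0.05, 0.14, 0], "twist": 0, "hand": 0},
  {"translation": [0, 0, 0], "twist": 0, "hand": 0},
  {"translation": [0, 0, 0], "twist": 0, "hand": 0},
  {"translation": [0, 0, 0], "twist": 0, "hand": 0},
])

```text
time: 15.7
tool_pos: [0.4314, -0.241, 0.4253]
tool_rot: [-0.0, 0.998, 0.064, -0.0]
contact_force: [-0.3, -0.5, -2.5]
gripper_width: 0.203
grasp_force: 58.9
```

```bash
python3 -c "
from h import *
bas([.52,-.231,.25])
print(proj('scene',[.5205,-.231,.29]),proj('scene',[.5205,-.231,.2]),proj('top',[.5205,-.231,.29]),proj('top',[.5205,-.231,.236]))"
```

```text
15.7 [ 0.43139928 -0.2409592   0.42531735] [-3.99431476e-04  9.97953809e-01  6.39377419e-02 -2.89346173e-05] [-0.28137089 -0.53392629 -2.51091612] [0.07161092 0.16955122 0.04401656]
scene green 518 cols [168. 181. 195.] rows [214. 225. 238.]
scene yel 139 cols [162. 176. 192.] rows [198. 206. 225.]
top green 289 cols [446. 458. 474.] rows [226. 238. 247.]
top yel 148 cols [450.  463.5 481. ] rows [230.   233.   244.06]
[173.68238358 199.72291982] [179.82756961 230.76666949] [469.87559778 230.6949827 ] [463.12103162 234.80014889]
```

>>> apply_moves([
  {"translation": [0.03, 0, 0.08], "twist": 0, "hand": 0},
  {"translation": [0.01, 0, 0.18], "twist": 0, "hand": 0},
  {"translation": [0, 0, 0.25], "twist": 0, "hand": 0},
  {"translation": [0, 0, 0.3], "twist": 0, "hand": 0},
  {"translation": [0, 0, 0.25], "twist": 0, "hand": 0},
  {"translation": [0, 0, 0.18], "twist": 0, "hand": 0},
  {"translation": [0, 0, 0.08], "twist": 0, "hand": 0},
  {"translation": [0, 0, 0], "twist": 0, "hand": 0},
])

```text
time: 16.6
tool_pos: [0.4345, -0.2406, 0.2909]
tool_rot: [-0.001, 0.998, 0.063, -0.002]
contact_force: [-0.4, 0.4, -2.6]
gripper_width: 0.204
grasp_force: 58.8
```

```bash
python3 - <<'E'
from h import *
bas([.52,-.231,.13])
a=grab_frame('scene');b=grab_frame('top')
x,y=map(int,proj('scene',[.52,-.26,.08]));u,v=map(int,proj('top',[.52,-.25,.08]))
c=lambda i,x,y:cv2.resize(i[y-58:y+50,x-40:x+40],None,fx=5,fy=5,interpolation=2)
cv2.imwrite('pics/c8.png',np.hstack([c(a,x,y),c(b,u,v)])[:,:,::-1]); print('offs',x-40,y-58,u-40,v-58)
E
```

```text
16.6 [ 0.43451759 -0.2405732   0.29091734] [-0.00136459  0.99797985  0.06349827 -0.00152806] [-0.42015549  0.4300264  -2.58071589] [-0.01102445  0.17394678 -0.04785722]
scene green 480 cols [176. 189. 202.] rows [258. 270. 281.]
scene yel 137 cols [172. 184. 199.] rows [244.72 255.   270.  ]
top green 212 cols [434. 445. 459.] rows [234. 246. 254.]
top yel 124 cols [437.46 449.5  464.  ] rows [239. 241. 251.]
offs 135 211 413 186
```

View pics/c8.png

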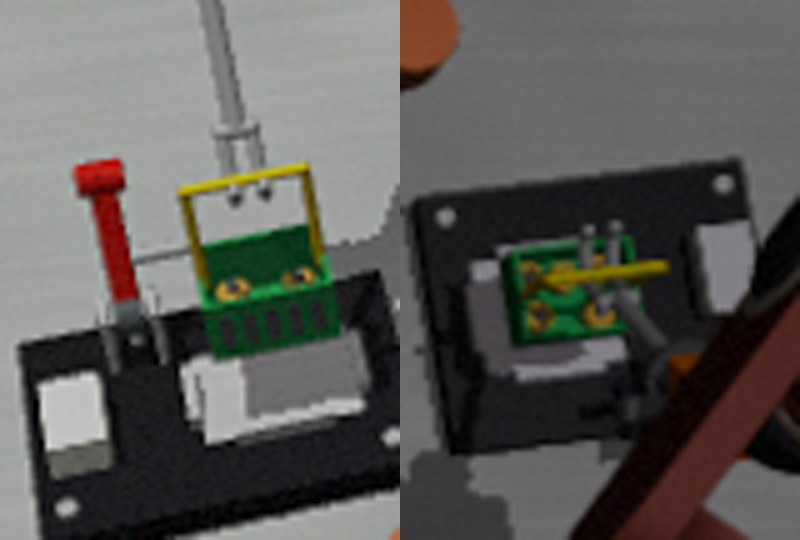

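c8 shows the basket hanging upright on both tines above the pocket. The bar's middle is at scene (184.5,247) and the tray's rear bottom edge at crop (217,357)-(340,330). The lever is open, left of it. I'll fit the basket against the nest in each camera.

```bash
python3 - <<'E'
from h import *
from scipy.optimize import least_squares as ls
np.set_printoptions(precision=4,suppress=True)
S=lambda cx,cy:(135+(cx+.5)/5-.5,211+(cy+.5)/5-.5); T=lambda cx,cy:(413+(cx-400+.5)/5-.5,186+(cy+.5)/5-.5)
def fit(n,pts,loc,z):
    P=lambda p:np.array([proj(n,[p[0]+np.cos(p[2])*a-np.sin(p[2])*b,p[1]+np.sin(p[2])*a+np.cos(p[2])*b,z+c]) for a,b,c in loc])
    r=ls(lambda p:(P(p)-pts).ravel(),[.52,-.23,.12],x_scale=[.01,.01,.1]); return r.x,r.fun.round(1)
sp=[S(185,190),S(310,170),S(217,357),S(340,330),S(205,300),S(330,272)]
sl=[(0,-.029,.09),(0,.029,.09),(.025,-.032,0),(.025,.032,0),(.025,-.032,.036),(.025,.032,.036)]
tp=[T(552,278),T(668,266),T(507,252),T(632,236),T(640,328),T(522,345)]
tl=[(0,.032,.09),(0,-.032,.09),(.025,.032,.036),(.025,-.032,.036),(-.025,-.032,.036),(-.025,.032,.036)]
for z in(.06,.066,.072):
    print(z,'scene',*fit('scene',sp,sl,z),'top',*fit('top',tp,tl,z))
# nest refit from this picture
L=[(.075,.095,.02),(.075,-.095,.02),(-.075,-.095,.02)]
print('nest top',fit('top',[T(414,198),T(740,160),T(452,452)],[(.075,.095,.02),(.075,-.095,.02),(-.075,.095,.02)],0))
E
```

```text
0.06 scene [ 0.5152 -0.2291  0.1149] [ 0.2 -0.8 -0.8 -1.4 -0.4  0.1  0.7  0.2 -0.4  0.7  0.8  1. ] top [ 0.5214 -0.2308  0.12  ] [-1.8  0.4 -0.3  0.1  1.  -0.3 -0.4  0.3  0.9  0.1  0.8 -0.6]
0.066 scene [ 0.5223 -0.2283  0.1149] [ 0.1 -0.9 -0.8 -1.5 -0.5  0.2  0.8  0.3 -0.5  0.7  0.9  1.1] top [ 0.5204 -0.2293  0.1201] [-1.9  0.4 -0.2  0.   0.9 -0.3 -0.4  0.2  1.   0.2  0.7 -0.6]
0.072 scene [ 0.5294 -0.2275  0.1149] [-0.  -1.  -0.7 -1.6 -0.6  0.3  0.9  0.4 -0.5  0.7  1.   1.1] top [ 0.5195 -0.2277  0.1202] [-1.9  0.4 -0.2  0.   0.8 -0.3 -0.3  0.2  1.   0.2  0.7 -0.5]
nest top (array([ 0.5242, -0.2612,  0.1209]), array([-0.2, -0.4,  0.3, -0.2, -0.1,  0.6]))
```

>>> apply_moves([
  {"translation": [0, 0.015, 0.08], "twist": 0, "hand": 0},
  {"translation": [0, 0, 0.1], "twist": 0, "hand": 0},
  {"translation": [0, 0, 0.1], "twist": 0, "hand": 0},
  {"translation": [0, 0, 0.08], "twist": 0, "hand": 0},
  {"translation": [0, 0, 0.04], "twist": 0, "hand": 0},
  {"translation": [0, 0, 0.03], "twist": 0, "hand": 0},
  {"translation": [0, 0, 0.02], "twist": 0, "hand": 0},
  {"translation": [0, 0, 0], "twist": 0, "hand": 0},
])

```text
time: 17.6
tool_pos: [0.4356, -0.243, 0.2488]
tool_rot: [0.0, 0.998, 0.063, 0.0]
contact_force: [0.7, 0.9, -1.7]
gripper_width: 0.202
grasp_force: 59.0
```

```bash
python3 -c "
from h import *
bas([.52,-.231,.08])"
```

```text
17.6 [ 0.43563483 -0.24296499  0.24883645] [2.11155894e-04 9.97990156e-01 6.33681917e-02 2.75862727e-04] [ 0.67232006  0.90633786 -1.67369881] [0.0179494  0.16931503 0.03540691]
scene green 455 cols [178. 190. 203.] rows [270.   281.   293.92]
scene yel 150 cols [174. 186. 200.] rows [258.  267.5 283. ]
top green 202 cols [432. 441. 455.] rows [237. 248. 256.]
top yel 116 cols [435.  446.5 460. ] rows [241. 243. 253.]
```

>>> apply_moves([
  {"translation": [0, 0, 0.03], "twist": 0, "hand": 0},
  {"translation": [0, 0, 0.03], "twist": 0, "hand": 0},
  {"translation": [0, 0, 0.03], "twist": 0, "hand": 0},
  {"translation": [0, 0, 0], "twist": 0, "hand": 0},
])

```text
time: 18.1
tool_pos: [0.4353, -0.2427, 0.2389]
tool_rot: [-0.0, 0.998, 0.063, -0.0]
contact_force: [0.2, -0.8, -1.4]
gripper_width: 0.202
grasp_force: 59.0
```

```bash
python3 -c "
from h import *
bas([.52,-.231,.08])"
```

```text
18.1 [ 0.43527649 -0.2426961   0.23891125] [-2.95396577e-04  9.97991884e-01  6.33405874e-02 -2.85801527e-04] [ 0.17025013 -0.82250543 -1.41424833] [0.02721028 0.02185052 0.02775349]
scene green 458 cols [178. 190. 203.] rows [270.   281.   293.86]
scene yel 147 cols [174.   185.   200.08] rows [258. 267. 283.]
top green 198 cols [432. 441. 456.] rows [237. 248. 256.]
top yel 112 cols [435. 446. 460.] rows [241. 243. 253.]
```

```bash
python3 - <<'E'
from h import *
np.set_printoptions(precision=3,suppress=True)
d=lambda p,q:proj('scene',q)-proj('scene',p)
print('bar px/10mm rise at bracket',d([.608,0,.108],[.608,0,.118]))
for dz in(.038,.042,.046,.05): print(dz,'basket drop',d([.5215,-.2295,.07],[.5215,-.231,.07-dz]))
a=grab_frame('scene'); h=cv2.cvtColor(a,cv2.COLOR_RGB2HSV)
m=cv2.inRange(h,(45,80,30),(80,255,255))
pts=[]
for u in range(182,202,2):
    ys=np.nonzero(m[255:305,u])[0]; pts.append((u,int(ys.max()+255)))
print('bottom edge',pts)
# bar line sub-pixel: yellow-ness centroid
y=cv2.inRange(h,(20,120,60),(34,255,255))
print('bar',[(u,(np.nonzero(y[250:266,u])[0]+250).mean().round(1)) for u in range(176,198,3)])
for z in(.02,.028):
    for nm,seat in(('biased',(.5278,-.2306)),):
        c,s=np.cos(.122),np.sin(.122)
        W=lambda x,yy,zz:proj('scene',[seat[0]+c*x-s*yy,seat[1]+s*x+c*yy,z+zz])
        print(z,'bottom corners',W(.025,-.032,0),W(.025,.032,0),'bar',W(0,-.029,.09),W(0,.029,.09))
E
```

```text
bar px/10mm rise at bracket [-0.205 -3.105]
0.038 basket drop [ 1.594 11.186]
0.042 basket drop [ 1.822 12.336]
0.046 basket drop [ 2.049 13.482]
0.05 basket drop [ 2.275 14.624]
bottom edge [(182, 295), (184, 294), (186, 294), (188, 293), (190, 293), (192, 292), (194, 292), (196, 291), (198, 291), (200, 291)]
bar [(176, np.float64(262.5)), (179, np.float64(261.5)), (182, np.float64(261.5)), (185, np.float64(260.5)), (188, np.float64(259.5)), (191, np.float64(259.5)), (194, np.float64(258.5)), (197, np.float64(259.0))]
0.02 bottom corners [179.537 297.264] [205.006 291.814] bar [173.781 263.754] [197.503 258.983]
0.028 bottom corners [179.038 294.966] [204.594 289.519] bar [173.249 261.285] [197.056 256.52 ]
```

Once seated, the basket stayed still while the hook dropped another 10 mm, and the hook's torque fell to zero. It stands level in the pocket. Next: lower the hook clear of the bar, then withdraw.

>>> apply_moves([
  {"translation": [0, 0, 0.07], "twist": 0, "hand": 0},
  {"translation": [0, 0, 0.07], "twist": 0, "hand": 0},
  {"translation": [0, 0, 0.07], "twist": 0, "hand": 0},
  {"translation": [0, 0, 0], "twist": 0, "hand": 0},
  {"translation": [-0.08, 0, 0], "twist": 0, "hand": 0},
  {"translation": [-0.08, 0, 0], "twist": 0, "hand": 0},
  {"translation": [0, 0, 0], "twist": 0, "hand": 0},
])

```text
time: 18.95
tool_pos: [0.4188, -0.2451, 0.2188]
tool_rot: [0.0, 0.998, 0.063, 0.0]
contact_force: [0.5, 0.3, -1.5]
gripper_width: 0.202
grasp_force: 59.0
```

```bash
python3 -c "
from h import *
bas([.52,-.231,.08])"
```

```text
18.95 [ 0.41879752 -0.24510888  0.21882878] [2.65820923e-04 9.98018050e-01 6.29276219e-02 1.26355031e-04] [ 0.50138866  0.34735082 -1.46495438] [ 0.01133144  0.04192964 -0.02505634]
scene green 455 cols [178. 190. 203.] rows [270.   281.   293.92]
scene yel 150 cols [174.   186.   200.02] rows [258.  267.5 283. ]
top green 221 cols [432. 442. 456.] rows [237. 247. 256.]
top yel 113 cols [434.24 446.   460.76] rows [240.24 243.   253.  ]
```

>>> apply_moves([
  {"translation": [-0.1, 0, 0], "twist": 0, "hand": 0},
  {"translation": [-0.15, 0, 0], "twist": 0, "hand": 0},
  {"translation": [-0.2, 0, 0], "twist": 0, "hand": 0},
  {"translation": [-0.1, 0, 0], "twist": 0, "hand": 0},
  {"translation": [0, 0, -0.3], "twist": 0, "hand": 0},
  {"translation": [0, 0, -0.4], "twist": 0, "hand": 0},
  {"translation": [0, 0, -0.4], "twist": 0, "hand": 0},
  {"translation": [0, 0, -0.2], "twist": 0, "hand": 0},
])

```text
time: 19.85
tool_pos: [0.3655, -0.2525, 0.3531]
tool_rot: [0.002, 0.998, 0.063, 0.002]
contact_force: [0.6, 0.0, -1.4]
gripper_width: 0.206
grasp_force: 59.2
```

```bash
python3 -c "
from h import *
bas([.52,-.231,.08])"
```

```text
19.85 [ 0.3654734  -0.25249605  0.35310587] [0.00229134 0.99799212 0.0632593  0.00217571] [ 0.55966702  0.04391184 -1.4197365 ] [-0.01463969  0.04594477  0.00451681]
scene green 457 cols [178. 190. 203.] rows [269.   281.   293.88]
scene yel 148 cols [174.   185.5  200.06] rows [258. 268. 283.]
top green 261 cols [432. 443. 456.] rows [237. 247. 256.]
top yel 128 cols [435. 447. 460.] rows [240.54 244.   253.  ]
```

>>> apply_moves([
  {"translation": [0, 0, 0], "twist": -0.18, "hand": 0},
  {"translation": [0.067, -0.412, 0], "twist": 0, "hand": 0},
  {"translation": [0.067, -0.412, 0], "twist": 0, "hand": 0},
  {"translation": [0.067, -0.412, 0], "twist": 0, "hand": 0},
  {"translation": [0.067, -0.412, 0], "twist": 0, "hand": 0},
  {"translation": [0.067, -0.412, 0], "twist": 0, "hand": 0},
  {"translation": [0.067, -0.412, 0], "twist": 0, "hand": 0},
  {"translation": [0.067, -0.412, 0], "twist": 0, "hand": 0},
])

```text
time: 20.75
tool_pos: [0.3688, 0.042, 0.3456]
tool_rot: [-0.0, 0.997, 0.073, -0.002]
contact_force: [0.6, -0.4, -2.0]
gripper_width: 0.205
grasp_force: 59.4
```

>>> apply_moves([
  {"translation": [0.067, -0.412, 0], "twist": 0, "hand": 0},
  {"translation": [0.067, -0.412, 0], "twist": 0, "hand": 0},
  {"translation": [0.067, -0.412, 0], "twist": 0, "hand": 0},
  {"translation": [0.067, -0.412, 0], "twist": 0, "hand": 0},
  {"translation": [0.067, -0.412, 0], "twist": 0, "hand": 0},
  {"translation": [0.067, -0.412, 0], "twist": 0, "hand": 0},
  {"translation": [0, 0, 0], "twist": 0, "hand": 0},
  {"translation": [0, 0, 0], "twist": 0, "hand": 0},
])

```text
time: 21.55
tool_pos: [0.373, 0.2909, 0.3456]
tool_rot: [0.001, 0.997, 0.074, -0.002]
contact_force: [0.1, -0.9, -1.9]
gripper_width: 0.203
grasp_force: 59.7
```

>>> apply_moves([
  {"translation": [-0.216, -0.093, 0], "twist": 0, "hand": 0},
  {"translation": [-0.216, -0.093, 0], "twist": 0, "hand": 0},
  {"translation": [0, 0, 0.33], "twist": 0, "hand": 0},
  {"translation": [0, 0, 0.33], "twist": 0, "hand": 0},
  {"translation": [0, 0, 0.33], "twist": 0, "hand": 0},
  {"translation": [0, 0, 0.32], "twist": 0, "hand": 0},
  {"translation": [0, 0, 0], "twist": 0, "hand": 0},
  {"translation": [0, 0, 0], "twist": 0, "hand": 0},
])

```text
time: 22.35
tool_pos: [0.3284, 0.3018, 0.2171]
tool_rot: [0.0, 0.997, 0.072, -0.001]
contact_force: [0.1, 0.2, -0.1]
gripper_width: 0.206
grasp_force: 59.6
```

```bash
python3 - <<'E'
from h import *
s=state();print(s['tool_pos'],s['tool_rot'],s['contact_force'])
p=s['tool_pos'];e=np.array([.9896,.1435]);d=p[:2]-[.4988,.3279];print('stand x,y',d@e,d@[-.1435,.9896])
for n in('scene','top'):
    grab_frame(n)
    for q in('rod','rod_hook','rod_grip'): print(n,q,[(np.round(r['point'],3),round(r['score'],2)) for r in recognise(n,q)[:3]])
# rod shank in scene: orange handle axis & mask
a=grab_frame('scene');rs=regions_of('scene','rod')
for r in rs[:2]:
    ys,xs=np.nonzero(r['pixels']); print(r['score'],xs.min(),xs.max(),ys.min(),ys.max(),[ (int(y),float(xs[ys==y].mean().round(1)),int((ys==y).sum())) for y in range(ys.min(),ys.max(),6)])
print(proj('scene',p-[0,0,.003]))
E
```

```text
[0.32840634 0.30183768 0.21709129] [ 4.41615358e-04  9.97430495e-01  7.16363803e-02 -6.64610625e-04] [ 0.09127086  0.21113824 -0.14616618]
stand x,y -0.17236150723553575 -0.0013397770523769345
scene rod [(array([0.364, 0.306, 0.174]), 0.88)]
scene rod_hook [(array([0.514, 0.537, 0.022]), 0.64), (array([0.366, 0.304, 0.17 ]), 0.55)]
scene rod_grip [(array([0.516, 0.537, 0.023]), 0.86), (array([0.567, 0.32 , 0.046]), 0.5)]
top rod [(array([0.417, 0.312, 0.094]), 0.68)]
top rod_hook [(array([0.507, 0.541, 0.026]), 0.97), (array([0.411, 0.313, 0.092]), 0.55), (array([ 0.473, -0.302,  0.091]), 0.19)]
top rod_grip [(array([0.509, 0.541, 0.021]), 0.87), (array([0.412, 0.31 , 0.095]), 0.51)]
0.96 468 483 217 268 [(217, 473.0, 3), (223, 471.5, 8), (229, 472.0, 3), (235, 473.0, 3), (241, 474.0, 3), (247, 475.5, 12), (253, 476.5, 10), (259, 478.0, 9), (265, 479.0, 9)]
0.9 375 395 149 224 [(149, 380.5, 2), (155, 380.5, 6), (161, 380.5, 6), (167, 381.0, 7), (173, 381.5, 10), (179, 382.5, 4), (185, 382.5, 4), (191, 383.5, 4), (197, 384.5, 4), (203, 385.5, 4), (209, 387.0, 7), (215, 387.5, 8), (221, 390.0, 11)]
[377.76919705 160.8765521 ]
```

>>> apply_moves([
  {"translation": [0.1, -0.013, 0], "twist": 0, "hand": 0},
  {"translation": [0.2, 0, 0], "twist": 0, "hand": 0},
  {"translation": [0.2, 0, 0], "twist": 0, "hand": 0},
  {"translation": [0.2, 0, 0], "twist": 0, "hand": 0},
  {"translation": [0.2, 0, 0], "twist": 0, "hand": 0},
  {"translation": [0.15, 0, 0], "twist": 0, "hand": 0},
  {"translation": [0.07, 0, 0], "twist": 0, "hand": 0},
  {"translation": [0, 0, 0], "twist": 0, "hand": 0},
])

```text
time: 23.65
tool_pos: [0.4399, 0.3204, 0.2172]
tool_rot: [0.0, 0.997, 0.072, -0.0]
contact_force: [0.5, -0.4, -1.0]
gripper_width: 0.203
grasp_force: 59.6
```

>>> apply_moves([
  {"translation": [0.1, 0, 0], "twist": 0, "hand": 0},
  {"translation": [0.1, 0, 0], "twist": 0, "hand": 0},
  {"translation": [0.1, 0, 0], "twist": 0, "hand": 0},
  {"translation": [0, 0, 0], "twist": 0, "hand": 0},
])

```text
time: 24.05
tool_pos: [0.4682, 0.3245, 0.2169]
tool_rot: [0.0, 0.997, 0.072, -0.001]
contact_force: [-2.1, -0.3, -1.3]
gripper_width: 0.2
grasp_force: 59.9
```

>>> apply_moves([
  {"translation": [0.1, 0, 0], "twist": 0, "hand": 0},
  {"translation": [0.1, 0, 0], "twist": 0, "hand": 0},
  {"translation": [0.1, 0, 0], "twist": 0, "hand": 0},
  {"translation": [0, 0, 0], "twist": 0, "hand": 0},
])

```text
time: 24.45
tool_pos: [0.4991, 0.3288, 0.2171]
tool_rot: [0.0, 0.997, 0.072, -0.0]
contact_force: [-2.2, -2.3, -0.6]
gripper_width: 0.203
grasp_force: 60.5
```

>>> apply_moves([
  {"translation": [0.1, 0, 0], "twist": 0, "hand": 0},
  {"translation": [0.08, 0, 0], "twist": 0, "hand": 0},
  {"translation": [0, 0, 0], "twist": 0, "hand": 0},
  {"translation": [0, 0, 0], "twist": 0, "hand": 0},
])

```text
time: 24.85
tool_pos: [0.5168, 0.3315, 0.2172]
tool_rot: [0.0, 0.997, 0.072, 0.0]
contact_force: [-0.3, -0.2, -2.1]
gripper_width: 0.204
grasp_force: 60.9
```

```bash
python3 - <<'E'
from h import *
s=state();print(s['tool_pos'],s['contact_force'],s['ft_torque'])
p=s['tool_pos'];e=np.array([.9896,.1435]);d=p[:2]-[.4988,.3279];print('stand x,y',d@e,d@[-.1435,.9896])
def rodmask(n,z):
    a=grab_frame(n);h=cv2.cvtColor(a,cv2.COLOR_RGB2HSV);m=cv2.inRange(h,(8,150,60),(19,255,255)); u,v=map(int,proj(n,[p[0],p[1],z])); r=35
    ys,xs=np.nonzero(m[v-r:v+r,u-r:u+r]); ys+=v-r;xs+=u-r
    if len(xs): print(n,'orange',len(xs),[(int(y),float(xs[ys==y].mean().round(1))) for y in range(ys.min(),ys.max()+1,3)])
rodmask('scene',.21);rodmask('top',.21)
print('pred axis',proj('scene',p+[0,0,.031]),proj('scene',p-[0,0,.036]))
E
```

```text
[0.51677664 0.33146752 0.21724748] [-0.30734495 -0.16336714 -2.12247326] [-0.05119335  0.48772201  0.01714761]
stand x,y 0.018301618981234273 0.0009507690609632336
scene orange 165 [(186, 411.5), (189, 412.5), (192, 411.5), (195, 411.5), (198, 411.5), (201, 411.0), (204, 410.5), (207, 410.5), (210, 409.0), (213, 408.0)]
pred axis [409.41062803 187.35028393] [407.25222873 209.4362854 ]
```

>>> apply_moves([
  {"translation": [-0.09, 0.005, 0], "twist": 0, "hand": 0},
  {"translation": [-0.09, 0.005, 0], "twist": 0, "hand": 0},
  {"translation": [0, 0, 0], "twist": 0, "hand": 0},
  {"translation": [0, 0, 0.1], "twist": 0, "hand": 0},
  {"translation": [0, 0, 0.08], "twist": 0, "hand": 0},
  {"translation": [0, 0, 0], "twist": 0, "hand": 0},
  {"translation": [0, 0, 0], "twist": 0, "hand": 0},
])

```text
time: 25.65
tool_pos: [0.4985, 0.3279, 0.1986]
tool_rot: [0.0, 0.997, 0.072, -0.001]
contact_force: [0.5, -0.5, -1.0]
gripper_width: 0.202
grasp_force: 60.9
```

```bash
python3 - <<'E'
from h import *
s=state();print(s['time'],s['tool_pos'],s['contact_force'],s['ft_torque'])
a0=cv2.imread('pics/scene0.png')[:,:,::-1]; a1=grab_frame('scene')
def stat(a):
    h=cv2.cvtColor(a,cv2.COLOR_RGB2HSV);m=cv2.inRange(h,(8,150,60),(19,255,255))[175:235,380:430];ys,xs=np.nonzero(m);ys+=175;xs+=380
    print(len(xs),'rows',ys.min(),ys.max(),[(int(y),float(xs[ys==y].mean().round(1)),int((ys==y).sum())) for y in range(ys.min(),ys.max()+1,4)])
stat(a0);stat(a1)
g0=cv2.cvtColor(a0.copy(),cv2.COLOR_RGB2GRAY);g1=cv2.cvtColor(a1,cv2.COLOR_RGB2GRAY)
# collar rows: dark grey ellipse under the handle
for g in(g0,g1): print([int(v) for v in g[205:232,405]]); 
E
```

```text
25.65 [0.49845421 0.32785079 0.19861264] [ 0.54262349 -0.51399831 -0.98191349] [-0.01778399 -0.0032215   0.03938903]
241 rows 190 216 [(190, 405.0, 3), (194, 406.0, 9), (198, 405.5, 10), (202, 405.5, 10), (206, 405.0, 9), (210, 404.5, 10), (214, 405.0, 9)]
158 rows 188 215 [(188, 407.0, 1), (192, 408.0, 7), (196, 407.5, 6), (200, 407.0, 5), (204, 406.5, 6), (208, 406.5, 6), (212, 405.0, 9)]
[53, 56, 57, 56, 51, 54, 55, 53, 51, 51, 54, 55, 70, 79, 36, 79, 107, 111, 131, 112, 71, 75, 78, 71, 90, 122, 97]
[49, 52, 50, 52, 55, 54, 52, 50, 58, 60, 72, 88, 57, 41, 69, 72, 72, 75, 80, 87, 77, 81, 74, 77, 91, 125, 99]
```

>>> apply_moves([
  {"translation": [0, 0, 0.03], "twist": 0, "hand": 0},
  {"translation": [0, 0, 0.015], "twist": 0, "hand": 0},
  {"translation": [0, 0, 0], "twist": 0, "hand": 0},
  {"translation": [0, 0, 0], "twist": 0, "hand": 0},
])

```text
time: 26.1
tool_pos: [0.4987, 0.328, 0.195]
tool_rot: [-0.0, 0.997, 0.072, -0.0]
contact_force: [-0.5, 0.4, -1.0]
gripper_width: 0.2
grasp_force: 60.9
```

>>> apply_moves([
  {"translation": [0, 0, 0.012], "twist": 0, "hand": 0},
  {"translation": [0, 0, 0.01], "twist": 0, "hand": 0},
  {"translation": [0, 0, 0], "twist": 0, "hand": 0},
  {"translation": [0, 0, 0], "twist": 0, "hand": 0},
])

```text
time: 26.5
tool_pos: [0.499, 0.3281, 0.194]
tool_rot: [-0.0, 0.997, 0.072, 0.0]
contact_force: [-1.6, -0.5, 5.1]
gripper_width: 0.201
grasp_force: 61.8
```

```bash
python3 -c "
from h import *
for i in range(4):
    grab_frame('scene');s=state();print(s['tool_pos'],s['contact_force'],s['ft_torque'])"
```

```text
[0.49896058 0.3281591  0.19396769] [-1.66732781 -1.2689939   4.57613506] [-0.23671698  0.42657569  0.01686542]
[0.49897234 0.3281472  0.19394732] [-1.93637541 -1.20346113  5.70111338] [-0.20379607  0.45414031  0.00419363]
[0.49894527 0.32816447 0.19396331] [-1.20764202 -0.7478313   5.72460143] [-0.22864398  0.44636185 -0.05548928]
[0.49896626 0.32816198 0.1939969 ] [-2.0226472  -0.99668713  5.71010015] [-0.25206608  0.41843007  0.0677349 ]
```

Contact: the collar is on the rails (+5.5 N up). Release gently.

>>> apply_moves([
  {"translation": [0, 0, 0], "twist": 0, "hand": 0.26},
  {"translation": [0, 0, 0], "twist": 0, "hand": 0.3},
  {"translation": [0, 0, 0], "twist": 0, "hand": 0.4},
  {"translation": [0, 0, 0], "twist": 0, "hand": 0.6},
  {"translation": [0, 0, 0], "twist": 0, "hand": 1},
  {"translation": [0, 0, 0], "twist": 0, "hand": 1},
  {"translation": [0, 0, 0], "twist": 0, "hand": 1},
  {"translation": [0, 0, 0], "twist": 0, "hand": 1},
])

```text
time: 27.5
tool_pos: [0.4987, 0.328, 0.1928]
tool_rot: [-0.0, 0.997, 0.072, 0.0]
contact_force: [0.7, 0.4, -0.0]
gripper_width: 1.001
grasp_force: 0.0
```

>>> apply_moves([
  {"translation": [0, 0, -0.2], "twist": 0, "hand": 1},
  {"translation": [0, 0, -0.4], "twist": 0, "hand": 1},
  {"translation": [0, 0, -0.4], "twist": 0, "hand": 1},
  {"translation": [0, 0, -0.4], "twist": 0, "hand": 1},
  {"translation": [0, 0, 0], "twist": 0, "hand": 1},
])

```text
time: 28.0
tool_pos: [0.5009, 0.3292, 0.3414]
tool_rot: [-0.003, 0.997, 0.072, 0.006]
contact_force: [-0.7, -0.2, 0.8]
gripper_width: 1.0
grasp_force: 0.0
```

```bash
python3 - <<'E'
from h import *
s=state();print(s['time'],s['tool_pos'],s['contact_force'],s['ft_torque'],s['gripper_width'])
a0=cv2.imread('pics/scene0.png')[:,:,::-1]; a1=grab_frame('scene')
def stat(a):
    h=cv2.cvtColor(a,cv2.COLOR_RGB2HSV);m=cv2.inRange(h,(8,150,60),(19,255,255))[175:235,380:430];ys,xs=np.nonzero(m);ys+=175;xs+=380
    print(len(xs),'rows',ys.min(),ys.max(),[(int(y),float(xs[ys==y].mean().round(1)),int((ys==y).sum())) for y in range(ys.min(),ys.max()+1,4)])
stat(a0);stat(a1)
d=cv2.absdiff(a0[185:285,370:440].copy(),a1[185:285,370:440].copy()).max(2); print('diff px',(d>40).sum())
bas([.52,-.231,.08])
E
```

```text
28.0 [0.50085245 0.32917719 0.34138994] [-0.72917067 -0.22230027  0.78724596] [ 0.02097306  0.01103579 -0.00274828] 1.0001100781699397
241 rows 190 216 [(190, 405.0, 3), (194, 406.0, 9), (198, 405.5, 10), (202, 405.5, 10), (206, 405.0, 9), (210, 404.5, 10), (214, 405.0, 9)]
236 rows 190 217 [(190, 406.0, 3), (194, 406.4, 8), (198, 406.0, 9), (202, 405.5, 10), (206, 405.0, 9), (210, 405.0, 9), (214, 405.0, 9)]
diff px 1407
28.05 [0.49998136 0.32870193 0.33762306] [-0.0015217   0.99737139  0.07234564  0.00375619] [ 0.25249966  0.01759406 -0.40479308] [ 0.02969376  0.01438628 -0.02897363]
scene green 459 cols [178. 190. 203.] rows [269.16 281.   293.84]
scene yel 147 cols [174.   186.   200.08] rows [258. 268. 283.]
top green 264 cols [432. 443. 456.] rows [237.  247.5 256. ]
top yel 128 cols [435. 447. 460.] rows [240.54 244.   253.  ]
```

>>> apply_moves([
  {"translation": [0, 0, 0], "twist": 0.215, "hand": 0},
  {"translation": [-0.115, 0.445, 0], "twist": 0, "hand": 0},
  {"translation": [-0.115, 0.445, 0], "twist": 0, "hand": 0},
  {"translation": [-0.115, 0.445, 0], "twist": 0, "hand": 0},
  {"translation": [-0.115, 0.445, 0], "twist": 0, "hand": 0},
  {"translation": [-0.115, 0.445, 0], "twist": 0, "hand": 0},
  {"translation": [-0.115, 0.445, 0], "twist": 0, "hand": 0},
  {"translation": [-0.115, 0.445, 0], "twist": 0, "hand": 0},
])

```text
time: 28.95
tool_pos: [0.4559, 0.0075, 0.3308]
tool_rot: [-0.0, 0.998, 0.061, -0.001]
contact_force: [1.3, -0.5, 0.9]
gripper_width: 0.001
grasp_force: 0.0
```

>>> apply_moves([
  {"translation": [-0.115, 0.445, 0], "twist": 0, "hand": 0},
  {"translation": [-0.115, 0.445, 0], "twist": 0, "hand": 0},
  {"translation": [-0.115, 0.445, 0], "twist": 0, "hand": 0},
  {"translation": [-0.115, 0.445, 0], "twist": 0, "hand": 0},
  {"translation": [-0.115, 0.445, 0], "twist": 0, "hand": 0},
  {"translation": [-0.115, 0.445, 0], "twist": 0, "hand": 0},
  {"translation": [-0.115, 0.445, 0], "twist": 0, "hand": 0},
  {"translation": [0, 0, 0], "twist": 0, "hand": 0},
])

```text
time: 29.75
tool_pos: [0.4137, -0.3138, 0.3299]
tool_rot: [-0.001, 0.998, 0.058, -0.002]
contact_force: [0.8, 0.4, 0.0]
gripper_width: -0.001
grasp_force: 0.0
```

>>> apply_moves([
  {"translation": [0, -0.03, 0.4], "twist": 0, "hand": 0},
  {"translation": [0, 0, 0.45], "twist": 0, "hand": 0},
  {"translation": [0, 0, 0.45], "twist": 0, "hand": 0},
  {"translation": [0, 0, 0.45], "twist": 0, "hand": 0},
  {"translation": [0, 0, 0.33], "twist": 0, "hand": 0},
  {"translation": [0, 0, 0], "twist": 0, "hand": 0},
  {"translation": [0, 0, 0], "twist": 0, "hand": 0},
])

```text
time: 30.45
tool_pos: [0.4148, -0.3062, 0.1241]
tool_rot: [-0.001, 0.998, 0.062, -0.001]
contact_force: [0.4, -1.0, 1.0]
gripper_width: 0.001
grasp_force: 0.0
```

>>> apply_moves([
  {"translation": [0.1, 0, 0], "twist": 0, "hand": 0},
  {"translation": [0.1, 0, 0], "twist": 0, "hand": 0},
  {"translation": [0.1, 0, 0], "twist": 0, "hand": 0},
  {"translation": [0.1, 0, 0], "twist": 0, "hand": 0},
  {"translation": [0, 0, 0], "twist": 0, "hand": 0},
])

```text
time: 30.95
tool_pos: [0.4563, -0.3029, 0.1267]
tool_rot: [0.001, 0.998, 0.062, 0.0]
contact_force: [-4.5, -2.4, 4.0]
gripper_width: 0.001
grasp_force: 2.2
```

```bash
cat >> h.py <<'E'
def red():
    s=state();print(s['time'],s['tool_pos'],s['contact_force'])
    for n in('scene','top'):
        a=grab_frame(n);u,v=map(int,proj(n,[.48,-.3,.09]));h=cv2.cvtColor(a,cv2.COLOR_RGB2HSV)
        m=(cv2.inRange(h,(0,130,50),(7,255,255))|cv2.inRange(h,(173,130,50),(180,255,255)))[v-35:v+50,u-30:u+30];ys,xs=np.nonzero(m)
        if len(xs): print(n,'red',len(xs),'cols',xs.min()+u-30,xs.max()+u-30,'rows',ys.min()+v-35,ys.max()+v-35)
    for n in ('scene','top'):
        print([(np.round(r['point'],3),round(r['score'],2)) for r in recognise(n,'lever_knob')[:2]])
E
python3 -c "
from h import *
red()"
```

```text
30.95 [ 0.45630158 -0.30290138  0.12668295] [-4.53615187 -2.43038442  4.01585336]
scene red 159 cols 150 162 rows 245 271
top red 1303 cols 465 503 rows 236 308
[]
[(array([ 0.476, -0.296,  0.08 ]), 0.48), (array([0.5  , 0.318, 0.191]), 0.17)]
```

>>> apply_moves([
  {"translation": [0.1, 0.03, 0.03], "twist": 0, "hand": 0},
  {"translation": [0.1, 0, 0], "twist": 0, "hand": 0},
  {"translation": [0.1, 0, 0], "twist": 0, "hand": 0},
  {"translation": [0.1, 0, 0], "twist": 0, "hand": 0},
  {"translation": [0, 0, 0], "twist": 0, "hand": 0},
])

```text
time: 31.65
tool_pos: [0.4967, -0.2998, 0.122]
tool_rot: [-0.0, 0.998, 0.062, 0.001]
contact_force: [-0.5, 1.1, 1.0]
gripper_width: -0.003
grasp_force: 0.0
```

```bash
python3 -c "
from h import *
red()"
```

```text
31.65 [ 0.49666079 -0.29977207  0.12197559] [-0.5034325   1.07369856  1.02337103]
scene red 91 cols 155 165 rows 272 283
top red 2190 cols 454 503 rows 224 308
[(array([ 0.547, -0.299,  0.079]), 0.52)]
[(array([ 0.544, -0.241,  0.02 ]), 0.69), (array([ 0.541, -0.298,  0.087]), 0.44)]
```

The lever has snapped: the force dropped to zero and the knob is now at about (0.545, -0.299, 0.083), which matches closed. I'll retreat and verify.

>>> apply_moves([
  {"translation": [-0.2, 0, 0], "twist": 0, "hand": 0},
  {"translation": [-0.3, 0, 0], "twist": 0, "hand": 0},
  {"translation": [-0.2, 0, -0.3], "twist": 0, "hand": 0},
  {"translation": [0, 0, -0.45], "twist": 0, "hand": 0},
  {"translation": [0, 0, -0.45], "twist": 0, "hand": 0},
  {"translation": [0, 0, -0.3], "twist": 0, "hand": 0},
  {"translation": [0, 0, 0], "twist": 0, "hand": 0},
  {"translation": [0, 0, 0], "twist": 0, "hand": 0},
])

```text
time: 32.65
tool_pos: [0.4255, -0.309, 0.2726]
tool_rot: [0.001, 0.998, 0.061, 0.001]
contact_force: [-0.4, -0.3, -1.0]
gripper_width: 0.001
grasp_force: 0.0
```

```bash
python3 - <<'E'
from h import *
red(); bas([.52,-.231,.08])
for q in('rod','bottle','spool','driver'):
    for n in('scene','top'):
        grab_frame(n); print(q,n,[(np.round(r['point'],3),round(r['score'],2)) for r in recognise(n,q)[:2]])
E
```

```text
32.65 [ 0.42547568 -0.30901824  0.27261704] [-0.43903268 -0.33136917 -0.99566166]
scene red 88 cols 155 165 rows 272 282
top red 406 cols 467 503 rows 231 308
[(array([ 0.547, -0.295,  0.081]), 0.5)]
[(array([ 0.512, -0.301,  0.068]), 0.5)]
32.85 [ 0.42473097 -0.30816497  0.26952335] [-0.00140276  0.99810045  0.06157948 -0.00122338] [ 0.45330739 -0.00233672  0.92917829] [0.00903187 0.00333058 0.04236224]
scene green 456 cols [178. 190. 203.] rows [269.1 281.  293.9]
scene yel 162 cols [173.22 186.   200.  ] rows [258. 266. 283.]
top green 256 cols [432. 443. 456.] rows [237. 247. 256.]
top yel 129 cols [435. 447. 460.] rows [240.56 244.   253.  ]
rod scene [(array([0.511, 0.326, 0.173]), 0.82), (array([0.51 , 0.538, 0.021]), 0.64)]
rod top [(array([0.509, 0.544, 0.023]), 0.88), (array([0.499, 0.318, 0.191]), 0.53)]
bottle scene [(array([0.707, 0.18 , 0.072]), 0.97)]
bottle top [(array([0.682, 0.177, 0.087]), 0.73)]
spool scene [(array([ 0.697, -0.156,  0.043]), 0.77), (array([ 0.529, -0.232,  0.047]), 0.52)]
spool top [(array([ 0.675, -0.157,  0.051]), 0.7), (array([ 0.521, -0.28 ,  0.02 ]), 0.23)]
driver scene [(array([ 0.419, -0.089,  0.018]), 0.79)]
driver top [(array([ 0.403, -0.064,  0.021]), 0.82)]
```

```bash
python3 -c "
from plant import *
print(job_done())"
```

```text
the job is handed in; nothing more can be done
None
```

I handed the job in at about 33 s: the basket stands in the nest pocket, the rod hangs back in its stand, the red lever has snapped closed over the basket, and the bottle, screwdriver and spool are where they were; the judged result was not shown to me.

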